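# Tighten the filter holder's rim screws with the T-key

### The arm

A 6-joint arm with a two-finger parallel gripper is mounted at the origin on the work surface. World frame = base frame: x ahead of the robot, y to its left, z up, the work surface at z = 0. Lengths are in mm, angles in rad, forces in N, time in s.
With the tool pointing down it reaches from about 350 to 775 mm from the base axis. Payload 7.3 kg.
Tool frame: the origin (TCP) lies on the front face of the gripper's body, between the roots of the fingers; the fingertips stand 66 mm ahead of it and the grasp point (between the pads) lies 47 mm ahead of it (bot.tip_extent is the distance from the TCP to the fingertips, in mm); z points along the fingers, y is the line along which they close (so a half turn about z gives the same grasp; the last joint's range is limited). The gripper opens to 92 mm and grips with 3 to 60 N. Pads are 19 mm wide; open, the fingers measure 130 mm over their backs; the gripper's body (75 mm by 190 mm) begins 47 mm behind the grasp point.
Start: joints at [1.145, 0.342, 1.524, -0, 1.275, -0.146], TCP at [144.968, 504.602, 292.241] pointing down, gripper open.
Joint ranges: [-2.53, 2.53], [-0.77, 2.02], [0.04, 2.7], [-1, 4.14], [0.28, 2.66], [-3.11, 3.11]. Speed limits (rad/s): [2.57, 2.57, 3.14, 3.14, 3.14, 3.14].

### API

Orientations are given as [roll, pitch, yaw] about the fixed x, y, z axes, in that order (R = Rz(yaw) Ry(pitch) Rx(roll)).
In Python, from plant import readout, viewer, order, bot gives the robot as it stands.
- The arm moves only by the shell command python3 -m creep 'ROWS'. ROWS is text: rows parted by semicolons, each of 7 numbers parted by spaces: the shift along the world's x, y, z in m, then the turn, a rotation vector about the world's x, y, z in rad, then the opening in per cent of the stroke, from 0 (shut) to 100 (fully open). A call has 1 to 8 rows; each row shifts and turns the commanded pose from where the row before left it; what a row does not reach is not made up. A row lasts 1/12 s, in which the tool goes at most 41.7 mm and 7.16 degrees, less where a joint would pass 70% of its speed; a pose out of reach is approached as far as the arm can. A call is refused whole if a number of a shift passes 0.0417 or a number of a turn 0.125, either way. A call with a gripper value outside its range is refused whole. The fingers move at their own pace and stop on an object; the grip force is fixed at half the most. Time passes only in rows, so rows that do not move let the fingers close. It gives the time, the measured TCP pose, the force, the opening and the grip force at its end, in the units of the state.
- readout.get_obs(): the state, without advancing time (a new reading comes with each control period).
- viewer.capture(name): name is "scene" or "top" or "wrist"; returns the picture (480x640x3 uint8, red, green, blue); there is no depth.
- viewer.camera_info(name): a dict with "fx", "fy", "cx", "cy" (pixels), "D" ([k1, k2, p1, p2, k3] as OpenCV has them; the pictures are not rectified), "origin" and "rotation" of the camera in the world. Camera axes: x right, y up, looking along -z (the intrinsics and any distortion apply to the point x, -y, -z); pixel columns grow to the right and rows downward; lengths in mm; the calibration is good to about 2 mm. A picture is of the moment at which its call begins: read the wrist's pose just before it. camera_info takes no time and is no camera call; for the wrist camera it gives the pose at the moment of the call.
- order.close_job(): hands the job in; it is judged then, once.
The state is a dict: "time": time; "joint_positions": joint angles; "dq": joint speeds; "tau": joint torques, N m; "tool_pos": TCP position; "tcp_rot": TCP orientation; "contact_force": force on the tool from outside, world axes, zero at the start; "moment": the same for the moment, N m; "grip_width": finger opening in mm; "finger_force": force on a finger pad.
Only numpy, scipy, OpenCV 4.12 (cv2) and the standard library are available. Lean on these libraries where they do the work, as an engineer would, in place of code of your own. Each camera call takes 0.05 s, during which the arm holds its last target. There are 200 camera calls.

### The job

With the orange T-key, tighten the three square screws around the rim of the filter holder by counted quarter turns, clockwise from above and in this order: the red one by one quarter turn, the yellow one by two, the blue one by one. Keep the key pressed fully home on its washer all the while you turn, firmly but gently, for the lid is brittle. Then stand the key back in its grey block and let go, leaving everything else on the bench alone.

Things in the scene. Friction and masses are not known exactly. Their poses are not given: they have to be found in the camera images.
- holder: Round steel filter pan, fixed to the bench, flange 176 mm across; it carries three screws that come up through the lid, 62 mm from the centre, 120 degrees apart, clockwise from above: red, yellow, blue. Origin: centre of its underside, z up; the red screw lies on its +x side.
- lid: Pale brittle lid on the pan (same origin and axes), fixed, 176 mm across, top 60 mm above the bench; hose stub at the centre, 24 mm across, 78 mm high. A 42 mm coloured washer lies round each screw, on packing of unknown thickness: its top is 1 to 5 mm above the lid, only feel tells. It gives 1 mm per 15 N. While turning, push on it with over 3 N, never over 25 N.
- head_red (a point): Point on the axis of the screw with the red washer, 63 mm above the bench (the washer's top is within 2 mm of it), turning with the screw; axes along the head's square sides, z up. The head is a steel square 14 mm wide up to 9 mm above this point, then tapers to 9 mm wide at 12.5 mm; a black line on top marks its +x side.
- screw_red (a joint): Turning angle (rad) of the red-washered screw: 0 at the start, growing clockwise from above (tightening); a quarter turn is 1.571. Stiff: takes about 0.2 N m, more when the key's foot rubs on the washer; stays where it is left. Free to move from -1.6 to 5.
- head_yellow (a point): Point on the axis of the screw with the yellow washer, 63 mm above the bench (the washer's top is within 2 mm of it), turning with the screw; axes along the head's square sides, z up. The head is a steel square 14 mm wide up to 9 mm above this point, then tapers to 9 mm wide at 12.5 mm; a black line on top marks its +x side.
- screw_yellow (a joint): Turning angle (rad) of the yellow-washered screw: 0 at the start, growing clockwise from above (tightening); a quarter turn is 1.571. Stiff: takes about 0.2 N m, more when the key's foot rubs on the washer; stays where it is left. Free to move from -1.6 to 5.
- head_blue (a point): Point on the axis of the screw with the blue washer, 63 mm above the bench (the washer's top is within 2 mm of it), turning with the screw; axes along the head's square sides, z up. The head is a steel square 14 mm wide up to 9 mm above this point, then tapers to 9 mm wide at 12.5 mm; a black line on top marks its +x side.
- screw_blue (a joint): Turning angle (rad) of the blue-washered screw: 0 at the start, growing clockwise from above (tightening); a quarter turn is 1.571. Stiff: takes about 0.2 N m, more when the key's foot rubs on the washer; stays where it is left. Free to move from -1.6 to 5.
- key: Loose T-handled key, about 140 g, 107 mm tall, standing. Origin: centre of its foot's underside; z up the stem, x along the handle. Foot: steel block 26 x 26 x 21 mm with a square socket 16 mm wide, 17 mm deep, open below, sides along x and y. Stem: 14 mm round. Handle: orange bar 64 mm (x) by 14 mm (y), 85 to 107 mm above the foot, pinched across y from above.
- key_foot (a point): Centre of the underside of the key's foot (the key's origin, same axes). Fully home it rests on the washer, within 2 mm of the head's point; stopped 7 mm or more above it, the socket has not gone over the head. The 2 mm of play in the socket gives about 0.15 rad of lost motion each way.
- key_grip (a point): Grip point in the middle of the key's handle and stem, 94 mm above its foot, same axes.
- rest: Grey plastic key block, fixed, 75 x 75 x 40 mm, with a square blind hole in the middle, 30 mm wide and 20 mm deep, its mouth bevelled by 3 mm, sides parallel to the block's x and y. Origin: centre of its underside, z up. The key stands in it with its axes along the block's at the start; it may go back at any quarter turn.
- rest_floor (a point): Centre of the floor of the block's hole, 20 mm above the bench, the block's axes.
- amber_bottle: Bystander, to be left alone: amber bottle with yellow cap, 60 mm across, 130 mm tall. Origin: underside centre.
- white_bottle: Bystander, to be left alone: white bottle with red cap, 64 mm across, 120 mm tall. Origin: underside centre.
- beaker: Bystander, to be left alone: glass beaker, 68 mm across, 85 mm tall. Origin: underside centre.
- gasket: Bystander, to be left alone: loose rust-red rubber gasket ring lying flat, 80 mm across, 6 mm thick. Origin: underside centre.
- jar: Bystander, to be left alone: white jar with blue cap, 64 mm across, 75 mm tall. Origin: underside centre.
Things that resemble listed ones, but are neither listed nor needed, are in the scene too. What is shaped like the holder but brown or green is not meant.

How it is judged (in metres and radians):
On the way, in this order (a step that is already met when the one before it is completed fails the run):
1. the red screw has been tightened one quarter turn with the key still on it, its foot pressed on the washer with more than 3 N, the others not yet turned (horizontal distance between key_foot and head_red below 0.004 m and z of key_foot in the frame of head_red below 0.005 m and contact force between key and lid above 3 N and value of joint screw_red between 1.311 and 1.831 rad and value of joint screw_yellow between -0.26 and 0.26 rad and value of joint screw_blue between -0.26 and 0.26 rad), for 0.1 s.
2. the yellow screw has been tightened two quarter turns with the key still on it, its foot pressed on the washer with more than 3 N, the earlier ones left as set, the blue one not yet turned (horizontal distance between key_foot and head_yellow below 0.004 m and z of key_foot in the frame of head_yellow below 0.005 m and contact force between key and lid above 3 N and value of joint screw_red between 1.311 and 1.831 rad and value of joint screw_yellow between 2.882 and 3.402 rad and value of joint screw_blue between -0.26 and 0.26 rad), for 0.1 s.
3. the blue screw has been tightened one quarter turn with the key still on it, its foot pressed on the washer with more than 3 N, the earlier ones left as set (horizontal distance between key_foot and head_blue below 0.004 m and z of key_foot in the frame of head_blue below 0.005 m and contact force between key and lid above 3 N and value of joint screw_red between 1.311 and 1.831 rad and value of joint screw_yellow between 2.882 and 3.402 rad and value of joint screw_blue between 1.311 and 1.831 rad), for 0.1 s.
At the end, for the whole second after the job is handed in: Clockwise from the start, the red screw stands at 1.571 rad, the yellow at 3.142 and the blue at 1.571, each within 0.26; the key stands released, at rest and upright (within 0.12 rad) in its block's hole, its foot within 5 mm of the floor and 8 mm of the middle (value of joint screw_red between 1.311 and 1.831 rad and value of joint screw_yellow between 2.882 and 3.402 rad and value of joint screw_blue between 1.311 and 1.831 rad and horizontal distance between key_foot and rest_floor below 0.008 m and z of key_foot in the frame of rest_floor below 0.005 m and angle between key's own z axis and vertical below 0.12 rad and linear speed of key below 0.02 m/s); the robot touches nothing.
It fails at once if the key presses on the lid or its washers with more than 25 N (contact force between key and lid above 25 N).
It fails at once if the key is jammed on top of a screw (above 25 N before its foot has come down over it) ((contact force between key and holder above 25 N and z of key_foot in the frame of head_red above 0.005 m) or (contact force between key and holder above 25 N and z of key_foot in the frame of head_yellow above 0.005 m) or (contact force between key and holder above 25 N and z of key_foot in the frame of head_blue above 0.005 m)).
It fails at once if a screw is being tightened while the key does not press on the lid's washers (turning faster than 0.3 rad/s with under 1 N) ((velocity of joint screw_red above 0.3 rad/s and contact force between key and lid below 1 N) or (velocity of joint screw_yellow above 0.3 rad/s and contact force between key and lid below 1 N) or (velocity of joint screw_blue above 0.3 rad/s and contact force between key and lid below 1 N)).
It fails at once if the fingers push on the filter holder, its lid or screws with more than 3 N (only the key may) (contact force between the fingers and holder above 3 N or contact force between the fingers and lid above 3 N).
It fails at once if a bottle, the beaker, gasket or jar is moved more than 30 mm (distance of any of amber_bottle, white_bottle, beaker, gasket, jar from where it was at the start of the episode above 0.03 m).
It also fails if it takes over 72 s, if anything falls off the work surface, if the arm or the gripper's body presses on something with over 40 N, if the wrist force passes 120 N, or if a joint passes its speed limit or range.

## Working session

There is one attempt and no reset: what is moved stays moved. The work goes in short steps, Python scripts to look and compute and a shell command to move; the robot and the scene stay as the last step left them, time stands still between calls to the robot, and variables do not carry over. Pictures are saved under pics/ and viewed, at most 10 in all, crops included, and the job is handed in when it is done.

```bash
ls; mkdir -p pics
python3 - <<'E'
from plant import readout, viewer, order, bot
import cv2
for n in ("scene","top"):
    im=viewer.capture(n); cv2.imwrite(f"pics/{n}0.png",im[:,:,::-1])
    c=viewer.camera_info(n); print(n,c)
o=readout.get_obs(); print(o)
E
```

```text
pics
scene {'fx': 624.6587037320467, 'fy': 624.6587037320467, 'cx': 312.52235818161273, 'cy': 241.53086538449352, 'D': array([0.05404767, 0.        , 0.        , 0.        , 0.        ]), 'origin': array([1002.03066858, -774.72487149, 1301.63826213]), 'rotation': array([0.60317262, 0.00324869, 0.63428797])}
top {'fx': 549.0895790889696, 'fy': 549.0895790889696, 'cx': 318.2977140977108, 'cy': 240.84547154125983, 'D': array([0.04486802, 0.        , 0.        , 0.        , 0.        ]), 'origin': array([ 355.67744341, -131.05341002, 1302.27919669]), 'rotation': array([ 0.11060583,  0.01581583, -1.58591073])}
{'time': 0.1, 'joint_positions': array([ 1.14497776e+00,  3.42651819e-01,  1.52489702e+00,  1.29913357e-05,
        1.27539411e+00, -1.46040418e-01]), 'dq': array([-2.40155325e-04, -2.23551818e-03, -2.24930316e-03,  1.80572770e-04,
       -1.55534873e-03, -7.62419277e-05]), 'tau': array([ 1.54007334e-04, -4.32015359e+01, -2.44688988e+01,  7.18233478e-02,
        5.27624774e-02, -2.94422910e-05]), 'tool_pos': array([144.86126658, 504.34610994, 291.62357512]), 'tcp_rot': array([-3.14025854e+00, -2.08789176e-04,  2.86181057e+00]), 'contact_force': array([ 0.21468257, -0.07224461,  0.00091001]), 'moment': array([-0.00699048,  0.01153332,  0.02884725]), 'finger_force': 0.0, 'grip_width': 91.54754190439458}
```

View pics/top0.png

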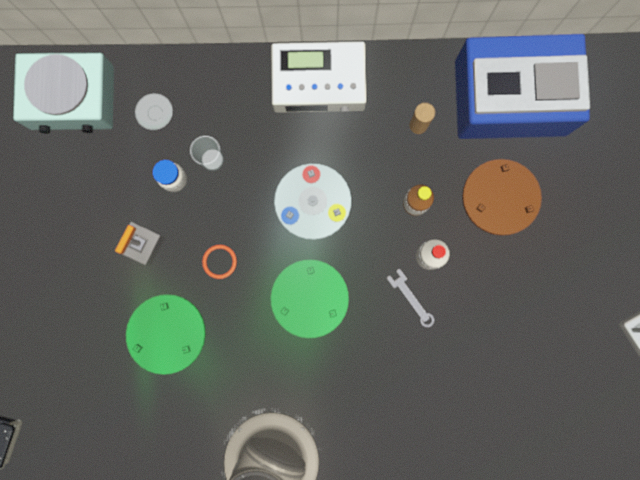

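View pics/scene0.png

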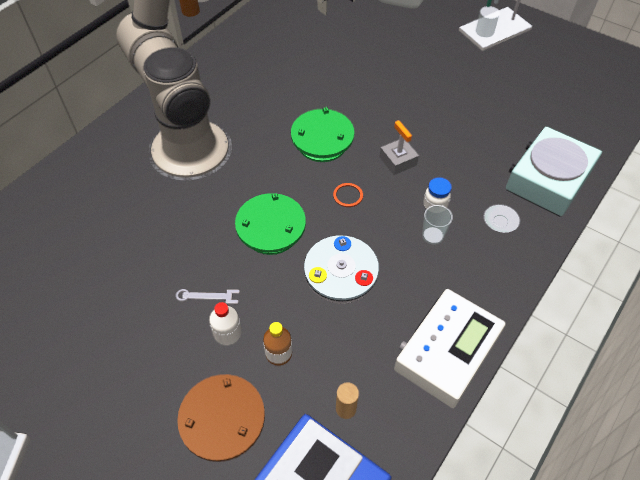

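Top picture: the pale lid with the hose stub is at (313,201); its red, yellow and blue washers are at (311,174), (338,212) and (290,215). The lookalikes are the green pans (310,299) and (166,335) and the brown pan (502,197). The only key is the orange handle at (126,238), in the grey block at (140,243). The gasket at (219,262) is a ring, so it isn't the key.

```bash
cat > h.py <<'E'
from plant import readout, viewer, order, bot
import cv2, numpy as np
from scipy.spatial.transform import Rotation as R
def ray(c,uv):
    K=np.array([[c['fx'],0,c['cx']],[0,c['fy'],c['cy']],[0,0,1]])
    p=cv2.undistortPoints(np.array(uv,float).reshape(-1,1,2),K,c['D']).reshape(-1,2)
    d=np.c_[p[:,0],-p[:,1],-np.ones(len(p))]
    return d@R.from_euler('xyz',c['rotation']).as_matrix().T
def onz(c,uv,z):
    d=ray(c,uv); o=c['origin']
    return o+d*((z-o[2])/d[:,2])[:,None]
def tri(c1,u1,c2,u2):
    A=[];b=[]
    for c,u in((c1,u1),(c2,u2)):
        d=ray(c,[u])[0]; d/=np.linalg.norm(d); P=np.eye(3)-np.outer(d,d); A.append(P); b.append(P@c['origin'])
    return np.linalg.lstsq(np.vstack(A),np.hstack(b),rcond=None)[0]
HS={'red':[(0,150,120),(8,255,255)],'yellow':[(26,140,120),(34,255,255)],'blue':[(100,140,80),(120,255,255)],'orange':[(9,170,120),(22,255,255)]}
def blobs(im,col,amin=40):
    hsv=cv2.cvtColor(im,cv2.COLOR_RGB2HSV); lo,hi=HS[col]; m=cv2.inRange(hsv,lo,hi)
    if col=='red': m|=cv2.inRange(hsv,(172,150,120),(180,255,255))
    cs,_=cv2.findContours(m,cv2.RETR_EXTERNAL,cv2.CHAIN_APPROX_NONE)
    return [(cv2.contourArea(k),cv2.minAreaRect(k),k) for k in cs if cv2.contourArea(k)>amin]
E
python3 - <<'E'
from h import *
for n in('top','scene'):
    im=cv2.imread(f'pics/{n}0.png')[:,:,::-1].copy(); c=viewer.camera_info(n)
    for col,z in(('red',63),('yellow',63),('blue',63),('orange',127)):
        for a,r,k in blobs(im,col):
            print(n,col,a,np.round(r[0]),np.round(r[1]),np.round(r[2]),np.round(onz(c,[r[0]],z)[0]))
    hsv=cv2.cvtColor(im,cv2.COLOR_RGB2HSV)
c=viewer.camera_info('top')
print(onz(c,[(313,201)],60),onz(c,[(115,223),(159,238),(148,265),(219,262)],40), onz(c,[(130,190)],0))
E
```

```text
top red 98.0 [438. 251.] [11. 11.] 45.0 [ 466. -383.   63.]
top yellow 132.0 [424. 192.] [13. 13.] 90.0 [ 601. -358.   63.]
top blue 443.5 [165. 172.] [23. 24.] 90.0 [660. 237.  63.]
top blue 3477.5 [525.  85.] [ 98. 125.] 88.0 [ 847. -595.   63.]
top orange 170.5 [125. 240.] [ 8. 29.] 27.0 [496. 302. 127.]
scene red 125.5 [221. 308.] [13. 13.] 45.0 [ 435. -358.   63.]
scene red 194.5 [364. 278.] [16. 16.] 45.0 [ 649. -102.   63.]
scene yellow 108.0 [275. 328.] [11. 12.] 90.0 [ 563. -323.   63.]
scene yellow 195.5 [317. 275.] [17. 15.] 27.0 [ 558. -159.   63.]
scene blue 1027.0 [322. 446.] [135.  65.] -0.0 [ 797. -470.   63.]
scene blue 177.5 [342. 243.] [14. 16.] 90.0 [553. -51.  63.]
scene blue 333.5 [439. 187.] [21. 21.] 45.0 [654. 238.  63.]
scene orange 110.0 [271. 340.] [18. 14.] 34.0 [ 596. -374.  127.]
scene orange 42.0 [348. 194.] [26. 23.] 27.0 [507.  37. 127.]
scene orange 148.5 [402. 131.] [23.  8.] 50.0 [500. 293. 127.]
[[ 586.14150661 -102.72467015   60.        ]] [[545.80138592 358.032912    40.        ]
 [509.02634347 255.71791545  40.        ]
 [446.81461414 279.88509455  40.        ]
 [450.94477667 116.56182737  40.        ]] [[631.61031655 339.47877912   0.        ]]
```

```bash
python3 -m creep '0.04 -0.023 0 0 0 -0.03 100;0.04 -0.023 0 0 0 -0.03 100;0.04 -0.023 0 0 0 -0.03 100;0.04 -0.023 0 0 0 -0.03 100;0.04 -0.023 0 0 0 -0.03 100;0.04 -0.023 0 0 0 -0.03 100;0.04 -0.023 0 0 0 -0.03 100;0.04 -0.023 0 0 0 -0.03 100'; python3 -m creep '0.033 -0.023 0.01 0 0 -0.02 100;0 0 0 0 0 0 100;0 0 0 0 0 0 100'
python3 - <<'E'
from h import *
o=readout.get_obs();c=viewer.camera_info('wrist');im=viewer.capture('wrist');cv2.imwrite('pics/w1.png',im[:,:,::-1])
print(o['tool_pos'],o['tcp_rot'],c)
E
```

```text
time: 0.77
tool_pos: [435.4, 337.0, 292.0]
tcp_rot: [-3.141, -0.0, 2.62]
contact_force: [0.5, 0.8, -0.8]
grip_width: 91.9
finger_force: 0.0
time: 1.02
tool_pos: [468.5, 314.0, 301.8]
tcp_rot: [-3.141, -0.0, 2.598]
contact_force: [-0.9, 0.1, -0.2]
grip_width: 91.9
finger_force: 0.0
[468.51905012 313.96289364 301.82835987] [-3.14139853e+00 -2.22824769e-04  2.59787095e+00] {'fx': 396.65103942003964, 'fy': 396.65103942003964, 'cx': 316.0212936566647, 'cy': 239.0807244932753, 'D': array([-0.07157173,  0.        ,  0.        ,  0.        ,  0.        ]), 'origin': array([398.13309822, 357.63909128, 394.70606746]), 'rotation': array([-3.10126560e-01,  5.25531082e-04,  1.02755201e+00])}
```

View pics/w1.png

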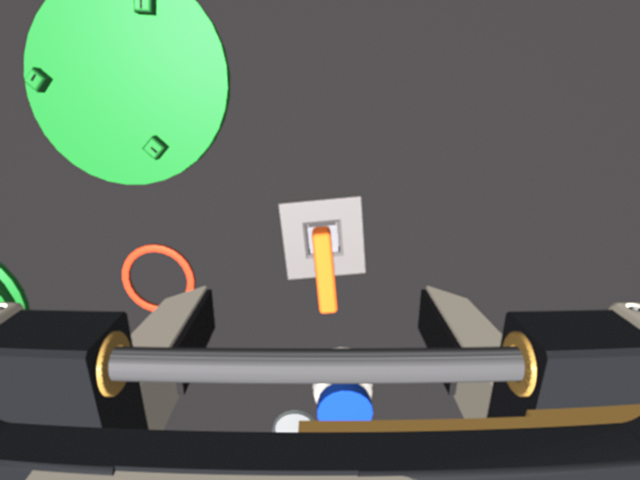

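Wrist picture: the key's orange handle runs from (321,230) to (328,312). The block's top corners are at (279,204), (361,197), (366,273) and (288,279). The jar is at (343,400), well clear of the handle. This is the key in the description, and I'll measure it next.

Run:
```python
from h import *
im=cv2.imread('pics/w1.png')[:,:,::-1].copy(); c=viewer.camera_info('wrist'); ct=viewer.camera_info('top')
for a,r,k in blobs(im,'orange',300):
    print(a,r[:2],cv2.boundingRect(k))
    if a<5000 and 300<r[0][0]<345:
        m=np.zeros(im.shape[:2],np.uint8); cv2.drawContours(m,[k],-1,255,-1)
        P=onz(c,k.reshape(-1,2),127)[:,:2].astype(np.float32); rr=cv2.minAreaRect(P);print('handle',rr); b=cv2.boxPoints(rr);print(b)
hsv=cv2.cvtColor(im,cv2.COLOR_RGB2HSV); m=((hsv[:,:,1]<40)&(hsv[:,:,2]>120)).astype(np.uint8); m[290:]=0
cs,_=cv2.findContours(m,0,cv2.CHAIN_APPROX_NONE)
for k in cs:
    if cv2.contourArea(k)>2000:
        rr=cv2.minAreaRect(onz(c,k.reshape(-1,2),40)[:,:2].astype(np.float32));print('block',rr)
        print(onz(c,cv2.approxPolyDP(k,6,True).reshape(-1,2),40))
# scene+top tri of handle
for n in('top','scene'):
    i=cv2.imread(f'pics/{n}0.png')[:,:,::-1].copy(); cc=viewer.camera_info(n)
    for a,r,k in blobs(i,'orange',100):
        rr=cv2.minAreaRect(onz(cc,k.reshape(-1,2),127)[:,:2].astype(np.float32));print(n,rr)
```

```text
block ((496.8599548339844, 305.2347412109375), (77.08547973632812, 77.07828521728516), 64.4330062866211)
[[479.03700989 355.14872772  40.        ]
 [446.9502387  287.27996031  40.        ]
 [514.05996098 254.61853976  40.        ]
 [525.73645913 278.19076143  40.        ]
 [483.66555536 300.29783784  40.        ]
 [484.91202767 313.63955222  40.        ]
 [533.49481597 297.21012732  40.        ]
 [546.63457336 323.0899002   40.        ]]
top ((496.5809020996094, 301.92242431640625), (16.60251808166504, 60.69163131713867), 64.6666030883789)
scene ((596.189697265625, -373.7758483886719), (39.43185043334961, 30.866132736206055), 0.6834774613380432)
scene ((499.93743896484375, 293.7154541015625), (24.32170295715332, 73.45661163330078), 63.66121292114258)
```

Run:
```python
from h import *
im=cv2.imread('pics/w1.png')[:,:,::-1].copy(); c=viewer.camera_info('wrist')
hsv=cv2.cvtColor(im,cv2.COLOR_RGB2HSV); print(hsv[290,326],hsv[238,319],hsv[230:312:8,326].tolist())
m=((hsv[:,:,0]>8)&(hsv[:,:,0]<25)&(hsv[:,:,1]>150)&(hsv[:,:,2]>190)).astype(np.uint8); m[330:]=0
cs,_=cv2.findContours(m,0,cv2.CHAIN_APPROX_NONE)
for k in cs:
    if cv2.contourArea(k)>200: print(cv2.contourArea(k),cv2.boundingRect(k),cv2.minAreaRect(onz(c,k.reshape(-1,2),127)[:,:2].astype(np.float32)))
```

```text
[ 24 149 255] [ 24 147 255] [[11, 190, 189], [24, 148, 255], [24, 147, 255], [24, 147, 255], [24, 147, 255], [24, 147, 255], [24, 149, 255], [24, 148, 255], [24, 149, 255], [24, 149, 255], [24, 150, 255]]
1369.0 (313, 229, 25, 85) ((494.88031005859375, 306.2669372558594), (13.922523498535156, 66.38916015625), 64.24887084960938)
```

```bash
python3 -m creep '0.0137 -0.0042 -0.03 0 0 0.047 100;0.0138 -0.0043 -0.03 0 0 0.048 100;0 0 -0.03 0 0 0 100;0 0 -0.03 0 0 0 100;0 0 -0.021 0 0 0 100;0 0 0 0 0 0 0;0 0 0 0 0 0 0;0 0 0 0 0 0 0'; python3 -m creep '0 0 0 0 0 0 0;0 0 0 0 0 0 0;0 0 0 0 0 0 0;0 0 0 0 0 0 0'
```

```text
time: 1.73
tool_pos: [494.4, 308.0, 162.7]
tcp_rot: [3.14, 0.001, 2.698]
contact_force: [-0.3, 0.6, -0.2]
grip_width: 76.5
finger_force: 0.0
time: 2.07
tool_pos: [494.7, 307.1, 162.1]
tcp_rot: [3.14, 0.001, 2.697]
contact_force: [-0.5, -0.5, 0.0]
grip_width: 49.5
finger_force: 0.0
```

```bash
python3 -m creep '0 0 0 0 0 0 0;0 0 0 0 0 0 0;0 0 0 0 0 0 0;0 0 0 0 0 0 0;0 0 0 0 0 0 0;0 0 0 0 0 0 0;0 0 0 0 0 0 0;0 0 0 0 0 0 0'
```

```text
time: 2.73
tool_pos: [494.4, 306.9, 161.1]
tcp_rot: [-3.141, -0.0, 2.697]
contact_force: [0.0, -0.6, -0.1]
grip_width: 13.6
finger_force: 30.0
```

```bash
python3 -m creep '0 0 0.01 0 0 0 0;0 0 0.02 0 0 0 0;0 0 0.03 0 0 0 0;0 0 0.03 0 0 0 0;0 0 0.03 0 0 0 0;0 0 0.02 0 0 0 0' && python3 -m creep '0.014 -0.037 0 0 0 0 0;0.014 -0.037 0 0 0 0 0;0.014 -0.037 0 0 0 0 0;0.014 -0.037 0 0 0 0 0;0.014 -0.037 0 0 0 0 0;0.014 -0.037 0 0 0 0 0;0.014 -0.037 0 0 0 0 0;0.014 -0.037 0 0 0 0 0' && python3 -m creep '0.014 -0.037 0 0 0 0 0;0.014 -0.037 0 0 0 0 0;0.014 -0.037 0 0 0 0 0;0.014 -0.037 0 0 0 0 0;0 0 0 0 0 0 0;0 0 0 0 0 0 0;0 0 0 0 0 0 0;0 0 0 0 0 0 0'
python3 - <<'E'
from h import *
o=readout.get_obs();c=viewer.camera_info('wrist');im=viewer.capture('wrist');cv2.imwrite('pics/w2.png',im[:,:,::-1]);np.save('w2.npy',c,allow_pickle=True)
print(o['tool_pos'],o['tcp_rot'],o['moment'],o['joint_positions'],c['origin'],c['rotation'])
E
```

```text
time: 3.23
tool_pos: [494.7, 307.1, 305.3]
tcp_rot: [3.138, 0.003, 2.697]
contact_force: [0.8, 1.3, -1.0]
grip_width: 13.9
finger_force: 30.0
time: 3.9
tool_pos: [606.7, 9.1, 302.2]
tcp_rot: [3.141, 0.001, 2.697]
contact_force: [1.2, -0.3, -0.8]
grip_width: 13.9
finger_force: 30.0
time: 4.57
tool_pos: [662.2, -135.7, 301.7]
tcp_rot: [3.141, -0.0, 2.698]
contact_force: [-0.1, 1.3, -0.0]
grip_width: 14.0
finger_force: 30.0
[ 662.16818039 -135.70353733  301.73112032] [ 3.14116039e+00 -1.75090601e-04  2.69806513e+00] [-7.29715533e-05 -2.86167731e-02  3.50248560e-02] [-3.15580330e-01  6.27690506e-01  1.02741070e+00  4.52673276e-04
  1.48660996e+00 -1.44288719e+00] [587.82638709 -99.3893229  394.5930715 ] [-3.10169143e-01 -1.71157543e-04  1.12769871e+00]
```

View pics/w2.png

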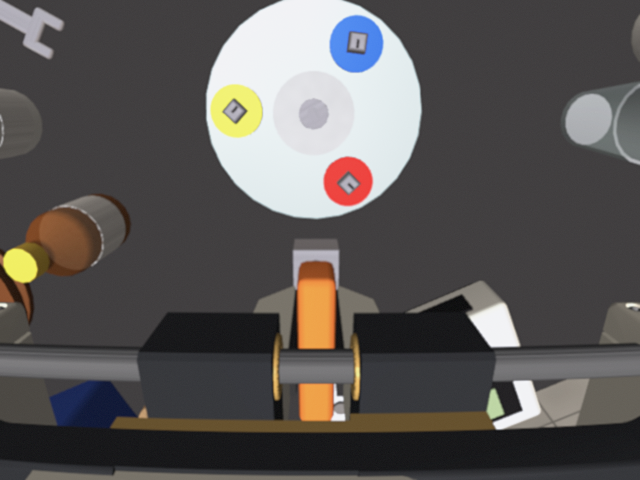

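Wrist picture: the pale lid is centred at (314,113), with the red washer at (348,181), yellow at (236,110) and blue at (356,43). The lines on the head tops are visible. The key's foot shows at (316,258). The next view is a close composite of the heads and the foot.

Run:
```python
from h import *
im=cv2.imread('pics/w2.png')
t=[cv2.resize(im[y-20:y+20,x-26:x+27],(400,300),interpolation=cv2.INTER_CUBIC) for x,y in((348,183),(235,111),(357,42),(316,255))]
cv2.imwrite('pics/c2.png',np.vstack([np.hstack(t[:2]),np.hstack(t[2:])]))
rgb=im[:,:,::-1].copy(); c=np.load('w2.npy',allow_pickle=True).item()
hsv=cv2.cvtColor(rgb,cv2.COLOR_RGB2HSV)
for col,(x,y),h in(('red',(348,181),0),('yellow',(236,110),30),('blue',(356,43),108)):
    dh=np.abs((hsv[:,:,0].astype(int)-h+90)%180-90)
    m=((dh<10)&(hsv[:,:,1]>110)).astype(np.uint8); w=np.zeros_like(m); cv2.circle(w,(x,y),34,1,-1); m*=w
    cs,_=cv2.findContours(m,0,cv2.CHAIN_APPROX_NONE); k=max(cs,key=cv2.contourArea)
    P=onz(c,k.reshape(-1,2),63)[:,:2].astype(np.float32); (e,d,a)=cv2.fitEllipse(P); print(col,'washer',np.round(e,1),np.round(d,1))
    f=np.zeros_like(m); cv2.drawContours(f,[k],-1,1,-1); f=cv2.erode(f,np.ones((3,3)))
    hd=(f>0)&(m==0)
    cs,_=cv2.findContours(hd.astype(np.uint8),0,cv2.CHAIN_APPROX_NONE); k=max(cs,key=cv2.contourArea)
    P=onz(c,k.reshape(-1,2),72)[:,:2].astype(np.float32); print('  head',[np.round(q,1) for q in cv2.minAreaRect(P)])
```

```text
red washer [649.2 -99.1] [39.9 40.5]
  head [array([648.9, -99.1]), array([14.1, 13.3]), np.float64(20.3)]
yellow washer [ 558.6 -156.6] [39.5 40.3]
  head [array([ 558.6, -156.3]), array([14.3, 13.9]), np.float64(19.2)]
blue washer [554.3 -49.3] [40.2 40.4]
  head [array([554.5, -49.6]), array([13.7, 14.4]), np.float64(57.5)]
```

View pics/c2.png

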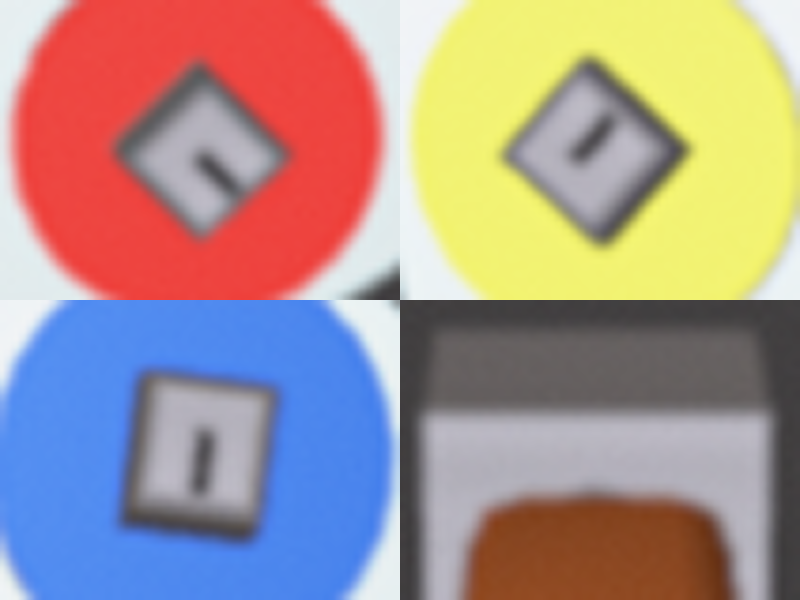

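Run:
```python
from h import *
c=np.load('w2.npy',allow_pickle=True).item()
t=np.array([662.17,-135.70,301.73]); yaw=2.698; X=np.array([np.cos(yaw),np.sin(yaw)]);Y=np.array([-X[1],X[0]])
for z,uv in((t[2]-141,[(294,238.7),(337.4,238.7)]),(t[2]-120,[(292.9,249.9),(339.3,249.9)])):
    P=onz(c,uv,z)[:,:2]; d=P-t[:2]; print(d@X,d@Y,np.linalg.norm(P[1]-P[0]), P.mean(0)-13*X-t[:2])
```

```text
[8.01752967 8.02935814] [ 12.66684408 -14.20123547] 26.868082148730295 [ 4.82417352 -1.44293092]
[8.04005691 8.05151309] [ 12.18607921 -14.20082162] 26.38690332084825 [ 4.90707494 -1.21641215]
```

Close crop: the three heads are sharp, red and yellow at about 45° in the picture and blue nearly upright. The foot's lower edge is at row 238.7, columns 294–337. The three screws come out 62 mm from the common centre and 120° apart, as given. The foot sits 5 mm along −x of the tool. I'm now hovering over red.

```bash
python3 -m creep '-0.0026 0.0068 0 0 0 -0.11 0;-0.0026 0.0068 0 0 0 -0.11 0;-0.0026 0.0068 -0.01 0 0 -0.11 0;-0.0026 0.0068 -0.02 0 0 -0.11 0;-0.0026 0.0068 -0.02 0 0 -0.11 0;-0.0028 0.0069 -0.02 0 0 -0.11 0;0 0 0 0 0 -0.113 0;0 0 0 0 0 0 0' && python3 -m creep '0 0 0 0 0 0 0;0 0 0 0 0 0 0;0 0 0 0 0 0 0'
cat > look.py <<'E'
import sys
from h import *
n=sys.argv[1]
o=readout.get_obs();c=viewer.camera_info('wrist');im=viewer.capture('wrist');cv2.imwrite(f'pics/{n}.png',im[:,:,::-1]);np.save(n+'.npy',c,allow_pickle=True)
print(o['time'],o['tool_pos'],o['tcp_rot'],o['contact_force'],o['joint_positions'][5])
E
python3 look.py w3; python3 -c "
import cv2
i=cv2.imread('pics/w3.png');cv2.imwrite('pics/c3.png',cv2.resize(i[130:310,200:440],(800,600),interpolation=cv2.INTER_CUBIC))"
```

```text
time: 5.28
tool_pos: [645.9, -94.0, 230.4]
tcp_rot: [-3.14, -0.002, 1.922]
contact_force: [-0.7, -1.0, -1.0]
grip_width: 13.6
finger_force: 30.0
time: 5.53
tool_pos: [647.0, -96.0, 232.4]
tcp_rot: [3.14, 0.001, 1.926]
contact_force: [-0.3, -0.3, -1.7]
grip_width: 13.9
finger_force: 30.0
5.5333 [647.0073005  -96.04474162 232.38778762] [3.13988067e+00 1.23432767e-03 1.92635663e+00] [-0.31599216 -0.33352379 -1.67751153] -0.6199925963583532
```

View pics/c3.png

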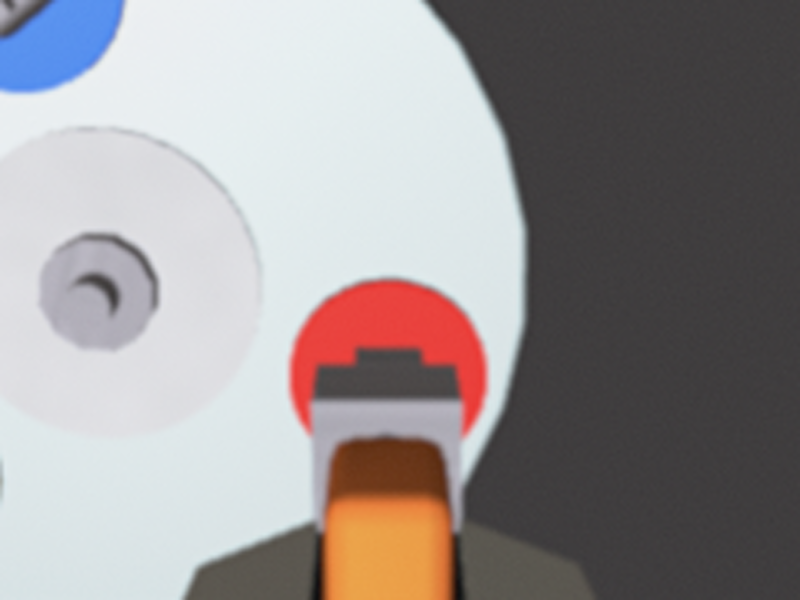

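```bash
cat > foot.py <<'E'
import sys
from h import *
# args: name, foot z, foot lower-edge v, u1,u2, head base v,u1,u2 (crop px), yaw
n,x0,y0,s=sys.argv[1],200,130,10/3
fz,fv,f1,f2,hv,h1,h2,yaw=map(float,sys.argv[2:])
c=np.load(n+'.npy',allow_pickle=True).item()
X=np.array([np.cos(yaw),np.sin(yaw)]);Y=np.array([-X[1],X[0]])
q=lambda u,v:(x0+(u+.5)/s-.5,y0+(v+.5)/s-.5)
F=onz(c,[q(f1,fv),q(f2,fv)],fz)[:,:2]; H=onz(c,[q(h1,hv),q(h2,hv)],63)[:,:2]
foot=F.mean(0)-13*X; head=H.mean(0)-7*X
print('foot',foot,np.linalg.norm(F[1]-F[0]),'head',head,np.linalg.norm(H[1]-H[0]),'need',head-foot, 'XY',(head-foot)@X,(head-foot)@Y)
E
python3 foot.py w3 91.3 366 315 460 348 356 422 1.926
python3 -m creep '0 0 0 0 0 0 0;0 0 0 0 0 0 0;0 0 0 0 0 0 0;0 0 0 0 0 0 0'
```

```text
foot [ 649.74807087 -100.34369602] 26.958133308213576 head [649.80121181 -99.499089  ] 13.693365487078566 need [0.05314094 0.84460702] XY 0.773401571533685 -0.34356220286444267
time: 5.92
tool_pos: [646.6, -96.3, 231.3]
tcp_rot: [3.141, 0.0, 1.924]
contact_force: [0.4, 0.2, -0.9]
grip_width: 13.8
finger_force: 30.0
```

```bash
python3 -m creep '0.0004 0.001 -0.005 0 0 0 0;0 0 -0.005 0 0 0 0;0 0 -0.003 0 0 0 0;0 0 -0.003 0 0 0 0;0 0 -0.002 0 0 0 0;0 0 0 0 0 0 0;0 0 0 0 0 0 0' && python3 -m creep '0 0 -0.001 0 0 0 0;0 0 -0.001 0 0 0 0;0 0 0 0 0 0 0;0 0 0 0 0 0 0'&& python3 -m creep '0 0 -0.001 0 0 0 0;0 0 -0.001 0 0 0 0;0 0 0 0 0 0 0;0 0 0 0 0 0 0'
```

```text
time: 6.5
tool_pos: [647.0, -95.2, 213.1]
tcp_rot: [-3.141, -0.0, 1.924]
contact_force: [0.6, 0.0, -2.1]
grip_width: 14.2
finger_force: 30.0
time: 6.83
tool_pos: [647.0, -95.2, 211.3]
tcp_rot: [3.141, 0.0, 1.924]
contact_force: [0.1, -0.2, -1.0]
grip_width: 13.7
finger_force: 30.0
time: 7.17
tool_pos: [647.0, -95.2, 209.1]
tcp_rot: [-3.142, -0.0, 1.924]
contact_force: [0.6, 0.0, -1.7]
grip_width: 13.9
finger_force: 30.0
```

```bash
for i in 1; do :; done; python3 -m creep '0 0 -0.001 0 0 0 0;0 0 -0.001 0 0 0 0;0 0 0 0 0 0 0;0 0 0 0 0 0 0'&& python3 -m creep '0 0 -0.001 0 0 0 0;0 0 0 0 0 0 0;0 0 0 0 0 0 0' && python3 -m creep '0 0 -0.0005 0 0 0 0;0 0 0 0 0 0 0;0 0 0 0 0 0 0'
```

```text
time: 7.5
tool_pos: [647.0, -95.1, 207.1]
tcp_rot: [-3.142, -0.0, 1.924]
contact_force: [0.5, -0.6, -0.7]
grip_width: 13.5
finger_force: 30.0
time: 7.75
tool_pos: [647.0, -95.1, 206.2]
tcp_rot: [-3.142, -0.0, 1.924]
contact_force: [-0.2, 0.0, -1.0]
grip_width: 13.6
finger_force: 30.0
time: 8.0
tool_pos: [647.0, -95.1, 205.7]
tcp_rot: [3.142, -0.0, 1.924]
contact_force: [-0.9, -0.2, -0.9]
grip_width: 13.9
finger_force: 30.0
```

```bash
python3 -m creep '0 0 -0.0005 0 0 0 0;0 0 0 0 0 0 0;0 0 0 0 0 0 0'&& python3 -m creep '0 0 -0.0005 0 0 0 0;0 0 0 0 0 0 0;0 0 0 0 0 0 0' && python3 -m creep '0 0 -0.0005 0 0 0 0;0 0 0 0 0 0 0;0 0 0 0 0 0 0'
```

```text
time: 8.25
tool_pos: [647.0, -95.1, 205.2]
tcp_rot: [3.142, -0.0, 1.924]
contact_force: [-0.1, -0.4, -0.8]
grip_width: 13.8
finger_force: 30.0
time: 8.5
tool_pos: [647.0, -95.1, 204.7]
tcp_rot: [3.142, -0.0, 1.924]
contact_force: [0.5, 0.3, -0.7]
grip_width: 13.8
finger_force: 30.0
time: 8.75
tool_pos: [647.1, -95.2, 204.3]
tcp_rot: [3.141, 0.0, 1.924]
contact_force: [0.8, 0.2, -1.4]
grip_width: 13.9
finger_force: 30.0
```

```bash
python3 -m creep '0 0 -0.0005 0 0 0 0;0 0 0 0 0 0 0;0 0 0 0 0 0 0'&& python3 -m creep '0 0 -0.0005 0 0 0 0;0 0 0 0 0 0 0;0 0 0 0 0 0 0'
```

```text
time: 9.0
tool_pos: [647.1, -95.2, 204.1]
tcp_rot: [3.141, 0.0, 1.924]
contact_force: [-0.6, -0.5, 1.3]
grip_width: 14.1
finger_force: 30.0
time: 9.25
tool_pos: [647.1, -95.2, 203.8]
tcp_rot: [3.141, 0.0, 1.924]
contact_force: [-0.9, 0.2, 4.2]
grip_width: 14.0
finger_force: 30.0
```

```bash
python3 -m creep '0 0 -0.0005 0 0 0 0;0 0 0 0 0 0 0;0 0 0 0 0 0 0'
```

```text
time: 9.5
tool_pos: [647.2, -95.2, 203.7]
tcp_rot: [3.141, 0.001, 1.924]
contact_force: [-2.2, 0.3, 6.0]
grip_width: 13.7
finger_force: 30.0
```

```bash
cat > st.py <<'E'
from h import *
o=readout.get_obs(); print('t',round(o['time'],2),'F',np.round(o['contact_force'],1),'M',np.round(o['moment'],2),'p',np.round(o['tool_pos'],1),'rot',np.round(o['tcp_rot'],3),'q6',round(o['joint_positions'][5],2))
E
python3 -m creep '0 0 -0.0007 0 0 0 0;0 0 -0.0006 0 0 0 0;0 0 0 0 0 0 0;0 0 0 0 0 0 0' && python3 st.py && python3 -m creep '0.0002 0.0001 0 0 0 -0.05 0;0.0002 0 0 0 0 -0.05 0;0 0 0 0 0 0 0' >/dev/null&& python3 st.py && python3 -m creep '0.0002 0.0001 0 0 0 -0.05 0;0.0002 0.0001 0 0 0 -0.05 0;0 0 0 0 0 0 0;0 0 0 0 0 0 0' >/dev/null&& python3 st.py
```

```text
time: 9.83
tool_pos: [647.3, -95.2, 203.3]
tcp_rot: [3.14, 0.001, 1.924]
contact_force: [-3.0, 0.8, 11.7]
grip_width: 13.9
finger_force: 30.0
t 9.83 F [-3.   0.8 11.7] M [ 0.06  0.82 -0.02] p [647.3 -95.2 203.3] rot [3.140e+00 1.000e-03 1.924e+00] q6 -0.62
t 10.08 F [-2.2  0.3 11. ] M [0.   0.48 0.04] p [648.1 -95.2 203.4] rot [3.139e+00 2.000e-03 1.821e+00] q6 -0.51
t 10.42 F [-3.5  0.4 11.2] M [-0.16  0.58  0.01] p [648.3 -95.2 203.3] rot [3.139e+00 2.000e-03 1.724e+00] q6 -0.42
```

```bash
sed -i "s/,'q6'/,'tau6',round(o['tau'][5],2),'q6'/" st.py; python3 st.py; python3 -m creep '0.0004 0 0 0 0 -0.05 0;0.0004 0 0 0 0 -0.05 0;0 0 0 0 0 0 0;0 0 0 0 0 0 0' >/dev/null&& python3 st.py&& python3 -m creep '0.0004 0 0 0 0 -0.05 0;0.0004 -0.0001 0 0 0 -0.05 0;0 0 0 0 0 0 0;0 0 0 0 0 0 0' >/dev/null&& python3 st.py
```

```text
t 10.42 F [-3.5  0.4 11.2] M [-0.16  0.58  0.01] p [648.3 -95.2 203.3] rot [3.139e+00 2.000e-03 1.724e+00] tau6 0.11 q6 -0.42
t 10.75 F [-3.9 -0.4 12. ] M [-0.13  0.83  0.15] p [648.9 -95.1 203.4] rot [3.140e+00 1.000e-03 1.624e+00] tau6 0.25 q6 -0.32
t 11.08 F [-4.1  0.  12.8] M [-0.07  0.99  0.15] p [649.5 -95.2 203.3] rot [3.140e+00 1.000e-03 1.524e+00] tau6 0.25 q6 -0.21
```

```bash
python3 -m creep '0.0002 0 0 0 0 -0.1 0;0.0002 -0.0001 0 0 0 -0.1 0;0.0003 -0.0001 0 0 0 -0.1 0;0.0004 -0.0002 0 0 0 -0.1 0;0 0 0 0 0 0 0' >/dev/null&& python3 st.py
```

```text
t 11.5 F [-3.1  0.2 11.8] M [-0.15  0.8   0.1 ] p [650.9 -95.7 203.4] rot [3.139 0.    1.119] tau6 1.44 q6 0.19
```

```bash
python3 -m creep '0.0003 -0.0002 0 0 0 -0.1 0;0.0003 -0.0002 0 0 0 -0.1 0;0.0003 -0.0002 0 0 0 -0.1 0;0.0003 -0.0003 0 0 0 -0.1 0;0 0 0 0 0 0 0' >/dev/null&& python3 st.py
```

```text
t 11.92 F [-2.  -1.  11.2] M [-0.28  0.75  0.07] p [652.2 -96.7 203.4] rot [ 3.139e+00 -1.000e-03  7.190e-01] tau6 1.44 q6 0.59
```

```bash
python3 -m creep '0.0003 -0.0003 0 0 0 -0.1 0;0.0002 -0.0003 0 0 0 -0.1 0;0.0002 -0.0003 0 0 0 -0.1 0;0.0001 -0.0004 0 0 0 -0.1 0;0 0 0 0 0 0 0' >/dev/null&& python3 st.py&& python3 -m creep '0.0001 -0.0004 0 0 0 -0.08 0;0.0001 -0.0004 0 0 0 -0.08 0;0 0 0 0 0 0 0;0 0 0 0 0 0 0;0 0 0 0 0 0 0' >/dev/null&& python3 st.py
```

```text
t 12.33 F [-3.1 -1.4 10.9] M [-0.34  0.69  0.13] p [653.  -98.2 203.4] rot [ 3.139e+00 -2.000e-03  3.190e-01] tau6 1.44 q6 0.99
t 12.75 F [-1.9 -0.8 10.3] M [-0.33  0.78  0.09] p [653.2 -99.  203.4] rot [ 3.139e+00 -2.000e-03  1.640e-01] tau6 0.1 q6 1.14
```

```bash
python3 -m creep '0 0.0002 0 0 0 0.05 0;0 0.0002 0 0 0 0.05 0;0 0 0.003 0 0 0 0;0 0 0.006 0 0 0 0;0 0 0.01 0 0 0 0;0 0 0.01 0 0 0 0;0 0 0 0 0 0 0' && python3 -m creep '-0.007 -0.0038 0 0 0 0.117 0;-0.007 -0.0038 0 0 0 0.117 0;-0.007 -0.0038 0 0 0 0.117 0;-0.007 -0.0038 0 0 0 0.117 0;-0.007 -0.0038 0 0 0 0.117 0;-0.007 -0.0038 0 0 0 0.117 0;-0.007 -0.0039 0 0 0 0.117 0' && python3 -m creep '-0.007 -0.0039 0 0 0 0.117 0;-0.007 -0.0039 0 0 0 0.117 0;-0.007 -0.0039 0 0 0 0.117 0;-0.007 -0.0039 0 0 0 0.117 0;-0.007 -0.0039 0 0 0 0.117 0;-0.007 -0.0039 0 0 0 0.117 0;-0.0057 -0.0039 0 0 0 0.117 0' >/dev/null && python3 -m creep '0 0 0 0 0 0 0;0 0 0 0 0 0 0;0 0 0 0 0 0 0;0 0 0 0 0 0 0;0 0 0 0 0 0 0;0 0 0 0 0 0 0'; python3 look.py w4;python3 -c "
import cv2,numpy as np
i=cv2.imread('pics/w4.png');cv2.imwrite('pics/c4.png',np.vstack([cv2.resize(i[190:280,250:390],(640,411),interpolation=cv2.INTER_CUBIC),cv2.resize(i[150:270,200:640],(640,175))]))"
```

```text
time: 13.33
tool_pos: [653.6, -98.0, 233.1]
tcp_rot: [3.14, -0.003, 0.264]
contact_force: [0.4, -0.4, -0.8]
grip_width: 13.8
finger_force: 30.0
time: 13.92
tool_pos: [603.4, -124.6, 230.5]
tcp_rot: [-3.141, -0.0, 1.089]
contact_force: [0.5, 0.2, -1.2]
grip_width: 13.9
finger_force: 30.0
time: 15.0
tool_pos: [556.2, -151.7, 230.4]
tcp_rot: [3.141, -0.0, 1.901]
contact_force: [-0.5, 0.9, -0.9]
grip_width: 13.9
finger_force: 30.0
15.0 [ 556.24868793 -151.72767111  230.37566625] [ 3.14147476e+00 -6.67476487e-05  1.90112300e+00] [-0.52483228  0.93658612 -0.94856449] -0.7296257105865223
```

View pics/w4.png

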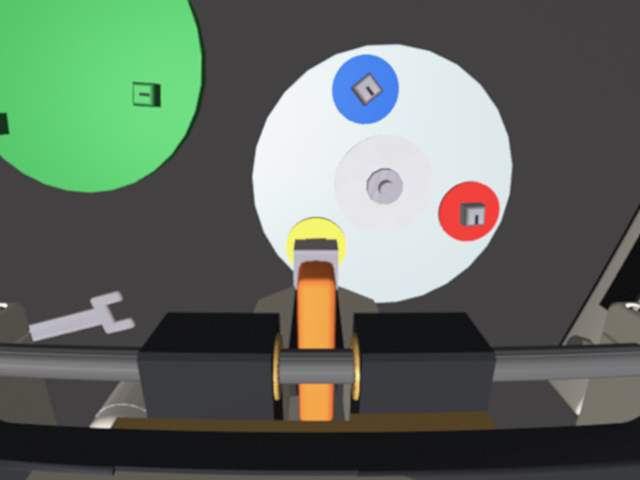

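Wrist picture: the red head at (473,214) now stands square, with its line pointing down the picture, so it has turned about a quarter. The foot at (316,245) is above the yellow washer. I'll measure both.

```bash
cat > heads.py <<'E'
import sys
from h import *
n=sys.argv[1]; c=np.load(n+'.npy',allow_pickle=True).item()
hsv=cv2.cvtColor(cv2.imread(f'pics/{n}.png'),cv2.COLOR_BGR2HSV)
for col,x,y in [a.split(',') for a in sys.argv[2:]]:
    h={'red':0,'yellow':30,'blue':108}[col]; dh=np.abs((hsv[:,:,0].astype(int)-h+90)%180-90)
    m=((dh<10)&(hsv[:,:,1]>110)).astype(np.uint8); w=np.zeros_like(m); cv2.circle(w,(int(x),int(y)),40,1,-1); m*=w
    cs,_=cv2.findContours(m,0,cv2.CHAIN_APPROX_NONE); k=max(cs,key=cv2.contourArea)
    e,d,_=cv2.fitEllipse(onz(c,k.reshape(-1,2),63)[:,:2].astype(np.float32))
    f=np.zeros_like(m); cv2.drawContours(f,[k],-1,1,-1); f=cv2.erode(f,np.ones((3,3)))
    g=((f>0)&(m==0)).astype(np.uint8)
    cs,_=cv2.findContours(g,0,cv2.CHAIN_APPROX_NONE); k2=max(cs,key=cv2.contourArea); H=np.zeros_like(m);cv2.drawContours(H,[k2],-1,1,-1)
    P=onz(c,k2.reshape(-1,2),72)[:,:2].astype(np.float32)
    # bright top face only
    T=((H>0)&(hsv[:,:,2]>np.percentile(hsv[:,:,2][H>0],45))).astype(np.uint8)
    cs,_=cv2.findContours(T,0,cv2.CHAIN_APPROX_NONE);kt=max(cs,key=cv2.contourArea); Q=onz(c,kt.reshape(-1,2),75.5)[:,:2].astype(np.float32)
    ys,xs=np.where(cv2.erode(H,np.ones((3,3)))>0); mv=hsv[:,:,2][ys,xs]
    print(col,'washer',np.round(e,1),np.round(d,1),'head',[np.round(q,1) for q in cv2.minAreaRect(P)],'top',[np.round(q,1) for q in cv2.minAreaRect(Q)])
E
python3 heads.py w4 red,469,211 blue,365,89; python3 heads.py w2 red,348,181 yellow,236,110 blue,356,43
python3 -c "
import cv2
i=cv2.imread('pics/w4.png');cv2.imwrite('pics/c4.png',cv2.resize(i[170:290,230:390],(800,600),interpolation=cv2.INTER_CUBIC))"
```

```text
red washer [649.1 -99. ] [40.6 41.4] head [array([647.8, -98.8]), array([16.2, 15.5]), np.float64(25.2)] top [array([648.8, -99.1]), array([12. , 11.8]), np.float64(24.1)]
blue washer [554.2 -49.3] [40.4 40.6] head [array([554.1, -49.6]), array([14.3, 13.4]), np.float64(58.2)] top [array([554.2, -49.3]), array([10.7, 10.7]), np.float64(58.2)]
red washer [649.2 -99.1] [39.9 40.5] head [array([648.9, -99.1]), array([14.1, 13.3]), np.float64(20.3)] top [array([649.9, -99.4]), array([11.1, 11.4]), np.float64(20.3)]
yellow washer [ 558.6 -156.6] [39.5 40.3] head [array([ 558.6, -156.3]), array([14.3, 13.9]), np.float64(19.2)] top [array([ 558.3, -156.8]), array([12.3, 12.1]), np.float64(18.8)]
blue washer [554.3 -49.3] [40.2 40.4] head [array([554.5, -49.6]), array([13.7, 14.4]), np.float64(57.5)] top [array([554.3, -49.4]), array([10.7, 10.6]), np.float64(58.4)]
```

View pics/c4.png

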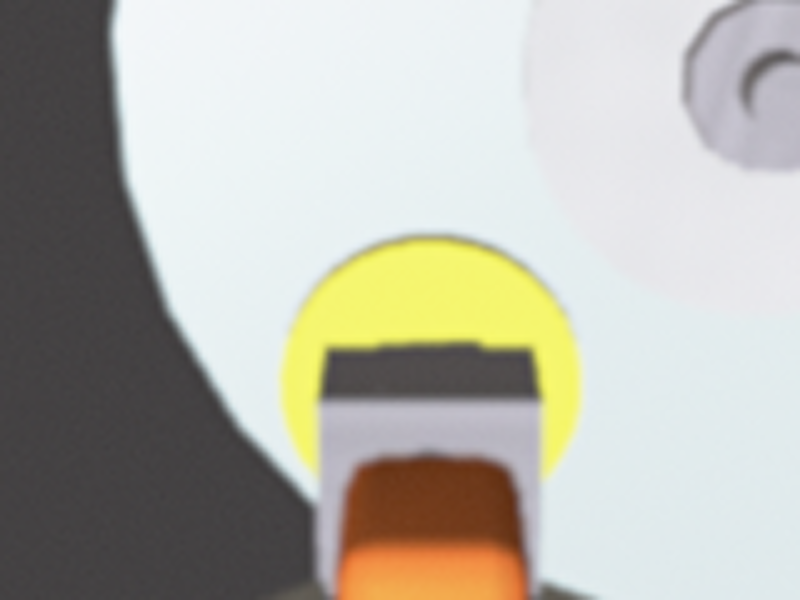

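```bash
sed -i 's#x0,y0,s=sys.argv\[1\],200,130,10/3#x0,y0,s=sys.argv[1],230,170,5#' foot.py; python3 foot.py w4 89.4 348 325 534 342 378 482 1.901; python3 st.py
```

```text
foot [ 558.27488198 -155.87527393] 25.884985560576617 head [ 558.82547842 -157.3921853 ] 14.318888042960866 need [ 0.55059644 -1.51691137] XY -1.6134852695207627 -0.029014364052059923
t 15.05 F [ 0.6  1.  -0.8] M [-0.07 -0.02  0.02] p [ 556.2 -151.8  230.4] rot [ 3.142 -0.     1.901] tau6 0.02 q6 -0.73
```

```bash
python3 -m creep '0.0004 -0.001 -0.005 0 0 0 0;0 0 -0.005 0 0 0 0;0 0 -0.003 0 0 0 0;0 0 -0.002 0 0 0 0;0 0 -0.001 0 0 0 0;0 0 -0.001 0 0 0 0;0 0 0 0 0 0 0;0 0 0 0 0 0 0' >/dev/null && python3 st.py && python3 -m creep '0 0 -0.001 0 0 0 0;0 0 -0.001 0 0 0 0;0 0 -0.001 0 0 0 0;0 0 0 0 0 0 0;0 0 0 0 0 0 0'>/dev/null && python3 st.py
```

```text
t 15.72 F [-0.4  0.7 -0.8] M [-0.07  0.03 -0.04] p [ 556.5 -153.   213.5] rot [3.141 0.    1.902] tau6 0.0 q6 -0.73
t 16.13 F [-0.   1.1 -0.5] M [-0.13 -0.02  0.05] p [ 556.4 -152.9  210.4] rot [-3.142 -0.     1.902] tau6 0.0 q6 -0.73
```

```bash
python3 -m creep '0 0 -0.001 0 0 0 0;0 0 -0.0005 0 0 0 0;0 0 0 0 0 0 0;0 0 0 0 0 0 0'>/dev/null && python3 st.py; python3 -m creep '0 0 -0.001 0 0 0 0;0 0 0 0 0 0 0;0 0 0 0 0 0 0'>/dev/null && python3 st.py
```

```text
t 16.47 F [-0.  -0.5 -0.8] M [-0.09  0.02  0.03] p [ 556.4 -152.9  208.9] rot [-3.142 -0.     1.902] tau6 0.0 q6 -0.73
t 16.72 F [-0.4  0.1 -1.6] M [-0.08  0.01  0.04] p [ 556.4 -152.9  207.9] rot [-3.142 -0.     1.902] tau6 0.0 q6 -0.73
```

```bash
python3 -m creep '0 0 -0.001 0 0 0 0;0 0 0 0 0 0 0;0 0 0 0 0 0 0'>/dev/null && python3 st.py; python3 -m creep '0 0 -0.001 0 0 0 0;0 0 0 0 0 0 0;0 0 0 0 0 0 0'>/dev/null && python3 st.py
```

```text
t 16.97 F [ 0.9 -0.6 -1. ] M [-0.03  0.04  0.03] p [ 556.4 -152.9  206.9] rot [ 3.142 -0.     1.902] tau6 0.0 q6 -0.73
t 17.22 F [-0.2  0.2 -0.5] M [-0.06  0.01 -0.02] p [ 556.4 -152.9  205.8] rot [-3.142 -0.     1.902] tau6 0.0 q6 -0.73
```

```bash
python3 -m creep '0 0 -0.0007 0 0 0 0;0 0 0 0 0 0 0;0 0 0 0 0 0 0'>/dev/null && python3 st.py; python3 -m creep '0 0 -0.0007 0 0 0 0;0 0 0 0 0 0 0;0 0 0 0 0 0 0'>/dev/null && python3 st.py
```

```text
t 17.47 F [-0.6 -0.6 -0.8] M [-0.08  0.09  0.03] p [ 556.5 -153.   205.4] rot [3.141 0.    1.902] tau6 0.0 q6 -0.73
t 17.72 F [-0.9  0.7  4.4] M [-0.02  0.29 -0.03] p [ 556.6 -153.   205.1] rot [3.141e+00 1.000e-03 1.902e+00] tau6 -0.0 q6 -0.73
```

```bash
python3 -m creep '0 0 -0.0008 0 0 0 0;0 0 -0.0007 0 0 0 0;0 0 0 0 0 0 0;0 0 0 0 0 0 0'>/dev/null && python3 st.py; python3 -m creep '0.0004 0.0001 0 0 0 -0.1 0;0.0004 0.0001 0 0 0 -0.1 0;0.0004 0 0 0 0 -0.1 0;0.0004 0 0 0 0 -0.1 0;0 0 0 0 0 0 0'>/dev/null && python3 st.py
```

```text
t 18.05 F [-3.3  1.3 11.1] M [ 0.16  0.72 -0.07] p [ 556.7 -153.1  204.6] rot [3.140e+00 1.000e-03 1.902e+00] tau6 -0.01 q6 -0.73
t 18.47 F [-2.1  0.6 11.9] M [0.19 0.57 0.15] p [ 558.5 -152.8  204.6] rot [3.139e+00 1.000e-03 1.497e+00] tau6 1.45 q6 -0.33
```

```bash
python3 -m creep '0.0004 -0.0001 0 0 0 -0.1 0;0.0004 -0.0001 0 0 0 -0.1 0;0.0004 -0.0001 0 0 0 -0.1 0;0.0003 -0.0001 0 0 0 -0.1 0;0 0 0 0 0 0 0'>/dev/null && python3 st.py; python3 -m creep '0.0003 -0.0002 0 0 0 -0.1 0;0.0003 -0.0002 0 0 0 -0.1 0;0.0003 -0.0003 0 0 0 -0.1 0;0.0003 -0.0003 0 0 0 -0.1 0;0 0 0 0 0 0 0'>/dev/null && python3 st.py
```

```text
t 18.88 F [-2.1  1.6 11.3] M [0.12 0.53 0.12] p [ 560.1 -153.4  204.7] rot [ 3.139 -0.     1.097] tau6 1.45 q6 0.07
t 19.3 F [-2.   0.7 10.9] M [0.05 0.49 0.1 ] p [ 561.4 -154.4  204.6] rot [ 3.139e+00 -1.000e-03  6.970e-01] tau6 1.44 q6 0.47
```

```bash
python3 -m creep '0.0002 -0.0003 0 0 0 -0.1 0;0.0002 -0.0003 0 0 0 -0.1 0;0.0002 -0.0004 0 0 0 -0.1 0;0.0001 -0.0004 0 0 0 -0.1 0;0 0 0 0 0 0 0'>/dev/null && python3 st.py; python3 -m creep '0.0001 -0.0004 0 0 0 -0.1 0;0 -0.0004 0 0 0 -0.1 0;0 -0.0004 0 0 0 -0.1 0;0 -0.0004 0 0 0 -0.1 0;0 0 0 0 0 0 0'>/dev/null && python3 st.py
```

```text
t 19.72 F [-0.9  0.6 10.4] M [-0.03  0.49  0.12] p [ 562.1 -156.   204.6] rot [ 3.139e+00 -2.000e-03  2.970e-01] tau6 1.44 q6 0.87
t 20.13 F [-1.7  0.2  9.9] M [-0.13  0.59  0.14] p [ 562.2 -157.7  204.6] rot [ 3.14e+00 -3.00e-03 -1.03e-01] tau6 1.44 q6 1.27
```

```bash
python3 -m creep '-0.0001 -0.0004 0 0 0 -0.1 0;-0.0001 -0.0004 0 0 0 -0.1 0;-0.0001 -0.0004 0 0 0 -0.1 0;-0.0002 -0.0003 0 0 0 -0.1 0;0 0 0 0 0 0 0'>/dev/null && python3 st.py; python3 -m creep '-0.0002 -0.0003 0 0 0 -0.1 0;-0.0002 -0.0003 0 0 0 -0.1 0;-0.0003 -0.0003 0 0 0 -0.1 0;-0.0003 -0.0003 0 0 0 -0.1 0;0 0 0 0 0 0 0'>/dev/null && python3 st.py
```

```text
t 20.55 F [-1.6 -0.7  9.6] M [-0.11  0.66  0.1 ] p [ 561.6 -159.2  204.6] rot [ 3.141e+00 -3.000e-03 -5.030e-01] tau6 1.45 q6 1.67
t 20.97 F [-1.9 -0.5  9.7] M [-0.1   0.72  0.15] p [ 560.5 -160.5  204.6] rot [-3.141e+00 -3.000e-03 -9.030e-01] tau6 1.45 q6 2.06
```

```bash
python3 -m creep '-0.0003 -0.0002 0 0 0 -0.1 0;-0.0003 -0.0002 0 0 0 -0.1 0;-0.0004 -0.0002 0 0 0 -0.1 0;-0.0004 -0.0001 0 0 0 -0.1 0;0 0 0 0 0 0 0'>/dev/null && python3 st.py; python3 -m creep '-0.0004 -0.0001 0 0 0 -0.1 0;-0.0004 0 0 0 0 -0.09 0;0 0 0 0 0 0 0;0 0 0 0 0 0 0;0 0 0 0 0 0 0'>/dev/null && python3 st.py
```

```text
t 21.38 F [-3.  -1.2 10.5] M [-0.09  0.8   0.11] p [ 558.9 -161.2  204.6] rot [-3.140e+00 -2.000e-03 -1.303e+00] tau6 1.45 q6 2.46
t 21.8 F [-2.1 -1.3 10.3] M [-0.07  0.8   0.05] p [ 558.1 -161.3  204.6] rot [-3.140e+00 -2.000e-03 -1.488e+00] tau6 0.1 q6 2.65
```

```bash
python3 -m creep '0 0 0 0 0 0.05 0;0.0002 0 0 0 0 0.05 0;0 0 0.003 0 0 0 0;0 0 0.006 0 0 0 0;0 0 0.01 0 0 0 0;0 0 0.009 0 0 0 0;0 0 0 0 0 0 0' && python3 -m creep '0 0.02 0 0 0 0 0;-0.0005 0.02 0 0 0 0 0;-0.0005 0.02 0 0 0 0 0;-0.0005 0.02 0 0 0 0 0;-0.0005 0.02 0 0 0 0 0;0 0.016 0 0 0 0 0;0 0 0 0 0 0 0;0 0 0 0 0 0 0' && python3 -m creep '0 0 0 0 0 0 0;0 0 0 0 0 0 0' >/dev/null; python3 look.py w5
python3 - <<'E'
import cv2,numpy as np
i=cv2.imread('pics/w5.png');h=cv2.cvtColor(i,cv2.COLOR_BGR2HSV)
for n,a,b in(('y',25,35),('r',0,5)):
    m=cv2.inRange(h,(a,130,130),(b,255,255));k,l,s,c=cv2.connectedComponentsWithStats(m)
    print(n,[(s[j,4],c[j].round()) for j in range(1,k) if s[j,4]>600])
E
```

```text
time: 22.38
tool_pos: [558.8, -160.9, 233.3]
tcp_rot: [-3.139, -0.002, -1.388]
contact_force: [0.2, -0.1, 0.6]
grip_width: 13.7
finger_force: 30.0
time: 23.05
tool_pos: [556.0, -44.0, 231.1]
tcp_rot: [3.141, -0.0, -1.387]
contact_force: [0.3, -0.6, -1.3]
grip_width: 13.7
finger_force: 30.0
23.2167 [556.06338083 -45.47558405 230.99535401] [ 3.14140582e+00 -1.88289804e-04 -1.38909339e+00] [-0.57724569 -0.64713182 -0.3212449 ] 2.7411405382889567
y [(np.int32(2924), array([346.,  67.]))]
r [(np.int32(2655), array([191., 134.]))]
```

```bash
python3 heads.py w5 yellow,346,67 red,191,134
python3 -c "
import cv2,numpy as np
i=cv2.imread('pics/w5.png');cv2.imwrite('pics/c5.png',np.hstack([cv2.resize(i[y-30:y+30,x-30:x+30],(400,400),interpolation=cv2.INTER_CUBIC) for x,y in((346,67),(191,134))]))"
python3 -m creep '0 0 0 0 0 0.12 0;0 0 0 0 0 0.12 0;0 0 0 0 0 0.12 0;0 0 0 0 0 0.12 0;0 0 0 0 0 0.12 0;0 0 0 0 0 0.12 0;0 0 0 0 0 0.12 0' >/dev/null && python3 -m creep '0 0 0 0 0 0.12 0;0 0 0 0 0 0.12 0;0 0 0 0 0 0.12 0;0 0 0 0 0 0.12 0;0 0 0 0 0 0.12 0;0 0 0 0 0 0.12 0;0 0 0 0 0 0.12 0' >/dev/null && python3 -m creep '0 0 0 0 0 0.12 0;0 0 0 0 0 0.12 0;0 0 0 0 0 0.12 0;0 0 0 0 0 0.12 0;0 0 0 0 0 0.12 0;0 0 0 0 0 0.12 0;0 0 0 0 0 0.005 0;0 0 0 0 0 0 0' >/dev/null && python3 -m creep '0 0 0 0 0 0 0;0 0 0 0 0 0 0;0 0 0 0 0 0 0;0 0 0 0 0 0 0'; python3 look.py w6
python3 -c "
import cv2
i=cv2.imread('pics/w6.png');cv2.imwrite('pics/c6.png',cv2.resize(i[170:290,230:390],(800,600),interpolation=cv2.INTER_CUBIC))"
```

```text
yellow washer [ 558.6 -156.7] [40.1 40.5] head [array([ 558.7, -156.4]), array([13.9, 14. ]), np.float64(18.6)] top [array([ 558.6, -156.5]), array([10.7, 10.6]), np.float64(19.0)]
red washer [649.2 -99.2] [40.6 41.1] head [array([648.4, -99.5]), array([16. , 13.3]), np.float64(22.9)] top [array([649.3, -99.1]), array([11.4, 10.9]), np.float64(24.0)]
time: 25.43
tool_pos: [556.0, -44.7, 231.1]
tcp_rot: [3.141, 0.0, 1.016]
contact_force: [0.5, 0.5, -0.4]
grip_width: 13.9
finger_force: 30.0
25.4333 [556.04049433 -44.69593215 231.07276642] [3.14146637e+00 1.21301881e-05 1.01580448e+00] [ 0.50185475  0.45124496 -0.37690799] 0.3374391116519137
```

View pics/c6.png

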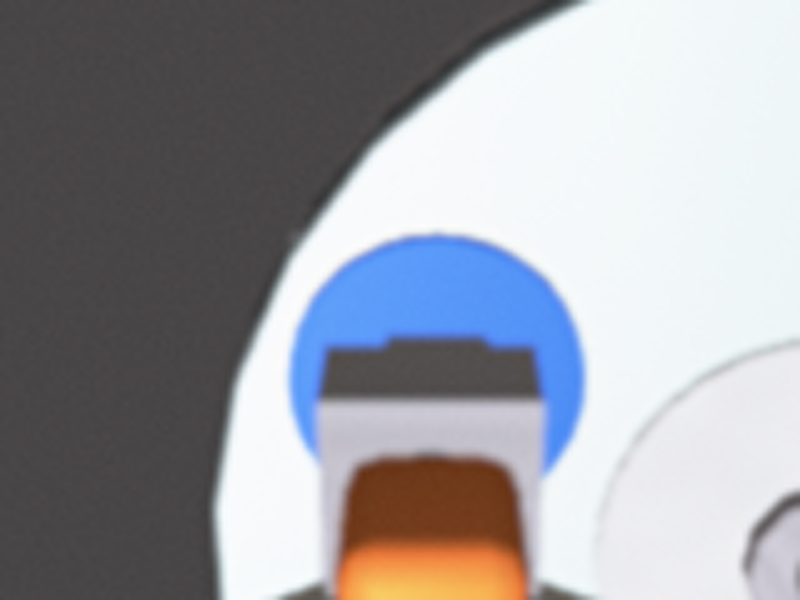

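View pics/c5.png

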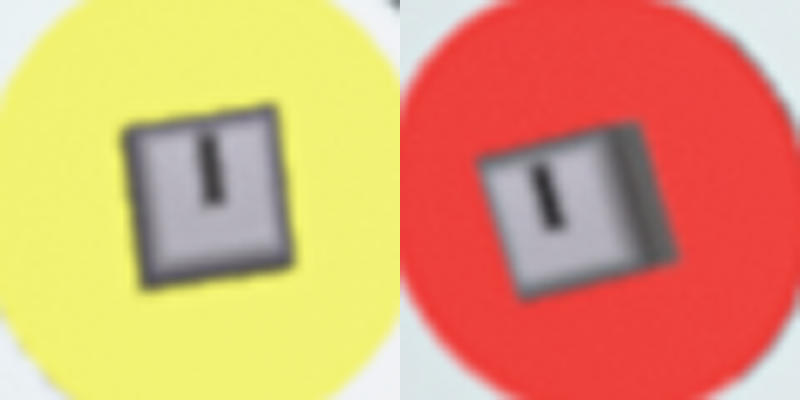

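Crops: yellow's line has reversed and its square still reads 19°, so it has turned about π. Red holds at 24°, about 1.50 rad. The blue head shows at columns 388–488, row 338, under a foot edge at columns 325–536, row 348. All ten pictures are now used, so further checks are numeric only.

```bash
python3 foot.py w6 90.1 348 325 536 338 388 488 1.016;  python3 st.py
```

```text
foot [554.0161413  -48.20910046] 26.133412200461812 head [554.20638559 -49.81902806] 13.796697884386598 need [ 0.1902443 -1.6099276] XY -1.268235906770325 -1.0097709892156541
t 25.48 F [ 0.4 -0.  -1.2] M [-0.11  0.09 -0.01] p [556.1 -44.7 231.1] rot [3.141 0.    1.016] tau6 0.01 q6 0.34
```

```bash
python3 -m creep '0.0002 -0.0014 -0.005 0 0 0 0;0 0 -0.005 0 0 0 0;0 0 -0.003 0 0 0 0;0 0 -0.002 0 0 0 0;0 0 -0.001 0 0 0 0;0 0 -0.001 0 0 0 0;0 0 0 0 0 0 0;0 0 0 0 0 0 0' >/dev/null && python3 st.py && python3 -m creep '0 0 -0.001 0 0 0 0;0 0 -0.001 0 0 0 0;0 0 -0.001 0 0 0 0;0 0 0 0 0 0 0;0 0 0 0 0 0 0'>/dev/null && python3 st.py
```

```text
t 26.15 F [-0.  -0.3 -1. ] M [-0.12  0.13 -0.03] p [556.3 -46.  214.1] rot [ 3.141 -0.     1.017] tau6 0.0 q6 0.33
t 26.57 F [ 0.6  0.9 -0.3] M [-0.12  0.06  0.07] p [556.2 -46.  211. ] rot [-3.142  0.     1.017] tau6 -0.0 q6 0.33
```

```bash
python3 -m creep '0 0 -0.001 0 0 0 0;0 0 -0.001 0 0 0 0;0 0 -0.001 0 0 0 0;0 0 0 0 0 0 0;0 0 0 0 0 0 0'>/dev/null && python3 st.py; python3 -m creep '0 0 -0.001 0 0 0 0;0 0 0 0 0 0 0;0 0 0 0 0 0 0'>/dev/null && python3 st.py
```

```text
t 26.98 F [ 0.1 -0.2 -2.1] M [-0.12  0.05 -0.03] p [556.2 -46.  207.9] rot [-3.141  0.     1.017] tau6 -0.0 q6 0.33
t 27.23 F [-0.7 -0.2 -1.3] M [-0.08  0.11  0.01] p [556.2 -46.  207. ] rot [-3.142  0.     1.017] tau6 -0.0 q6 0.33
```

```bash
python3 -m creep '0 0 -0.001 0 0 0 0;0 0 0 0 0 0 0;0 0 0 0 0 0 0'>/dev/null && python3 st.py; python3 -m creep '0 0 -0.001 0 0 0 0;0 0 0 0 0 0 0;0 0 0 0 0 0 0'>/dev/null && python3 st.py
```

```text
t 27.48 F [-0.3 -0.1 -1.6] M [-0.14  0.1  -0.02] p [556.2 -46.  206. ] rot [-3.142  0.     1.017] tau6 -0.0 q6 0.33
t 27.73 F [ 0.1  0.2 -2.3] M [-0.08  0.08  0.01] p [556.2 -46.  205. ] rot [-3.142  0.     1.017] tau6 0.0 q6 0.33
```

```bash
python3 -m creep '0 0 -0.0007 0 0 0 0;0 0 0 0 0 0 0;0 0 0 0 0 0 0'>/dev/null && python3 st.py; python3 -m creep '0 0 -0.0007 0 0 0 0;0 0 0 0 0 0 0;0 0 0 0 0 0 0'>/dev/null && python3 st.py
```

```text
t 27.98 F [ 0.1 -1.1 -0.6] M [-0.09  0.06 -0.01] p [556.2 -46.1 204.3] rot [3.142 0.    1.017] tau6 -0.0 q6 0.33
t 28.23 F [-0.1  0.2 -1.3] M [-0.16  0.11 -0.03] p [556.3 -46.1 203.7] rot [ 3.141 -0.     1.017] tau6 0.0 q6 0.33
```

```bash
python3 -m creep '0 0 -0.0007 0 0 0 0;0 0 0 0 0 0 0;0 0 0 0 0 0 0'>/dev/null && python3 st.py; python3 -m creep '0 0 -0.0006 0 0 0 0;0 0 0 0 0 0 0;0 0 0 0 0 0 0'>/dev/null && python3 st.py
```

```text
t 28.48 F [-1.3  1.4  3.3] M [-0.01  0.23 -0.  ] p [556.3 -46.1 203.4] rot [ 3.141 -0.     1.017] tau6 -0.0 q6 0.33
t 28.73 F [-1.   0.1  6.7] M [-0.07  0.45 -0.03] p [556.4 -46.  203.1] rot [ 3.141 -0.     1.017] tau6 -0.01 q6 0.33
```

```bash
python3 -m creep '0 0 -0.0006 0 0 0 0;0 0 -0.0005 0 0 0 0;0 0 0 0 0 0 0;0 0 0 0 0 0 0'>/dev/null && python3 st.py; python3 -m creep '0.0004 -0.0002 0 0 0 -0.1 0;0.0003 -0.0002 0 0 0 -0.1 0;0.0003 -0.0003 0 0 0 -0.1 0;0.0002 -0.0003 0 0 0 -0.1 0;0 0 0 0 0 0 0'>/dev/null && python3 st.py
```

```text
t 29.07 F [-2.8  0.1 11.9] M [ 0.07  0.76 -0.01] p [556.5 -46.  202.8] rot [ 3.140e+00 -1.000e-03  1.017e+00] tau6 -0.01 q6 0.33
t 29.48 F [-3.4  0.2 12.4] M [-0.14  0.93  0.18] p [557.6 -47.3 202.8] rot [ 3.14e+00 -1.00e-03  6.12e-01] tau6 1.44 q6 0.74
```

```bash
python3 -m creep '0.0002 -0.0003 0 0 0 -0.1 0;0.0002 -0.0004 0 0 0 -0.1 0;0.0002 -0.0004 0 0 0 -0.1 0;0.0001 -0.0004 0 0 0 -0.1 0;0 0 0 0 0 0 0'>/dev/null && python3 st.py; python3 -m creep '0 -0.0004 0 0 0 -0.1 0;0 -0.0004 0 0 0 -0.1 0;0 -0.0004 0 0 0 -0.1 0;0 -0.0004 0 0 0 -0.1 0;0 0 0 0 0 0 0'>/dev/null && python3 st.py
```

```text
t 29.9 F [-3.6 -0.7 12. ] M [-0.17  0.95  0.07] p [558.3 -48.9 202.8] rot [ 3.14e+00 -1.00e-03  2.12e-01] tau6 1.44 q6 1.14
t 30.32 F [-2.6 -0.5 11.9] M [-0.34  1.02  0.14] p [558.3 -50.7 202.8] rot [ 3.14e+00 -2.00e-03 -1.88e-01] tau6 1.44 q6 1.53
```

```bash
python3 -m creep '-0.0001 -0.0004 0 0 0 -0.1 0;-0.0001 -0.0004 0 0 0 -0.1 0;-0.0002 -0.0003 0 0 0 -0.1 0;-0.0002 -0.0003 0 0 0 -0.1 0;0 0 0 0 0 0 0'>/dev/null && python3 st.py; python3 -m creep '-0.0003 -0.0003 0 0 0 -0.1 0;-0.0003 -0.0003 0 0 0 -0.11 0;0 0 0 0 0 0 0;0 0 0 0 0 0 0;0 0 0 0 0 0 0'>/dev/null && python3 st.py
```

```text
t 30.73 F [-4.3 -1.3 11.6] M [-0.35  1.07  0.09] p [557.6 -52.2 202.8] rot [ 3.141e+00 -2.000e-03 -5.880e-01] tau6 1.46 q6 1.93
t 31.15 F [-4.4 -1.7 12.6] M [-0.41  1.16  0.09] p [556.9 -52.9 202.8] rot [ 3.141e+00 -2.000e-03 -7.930e-01] tau6 0.09 q6 2.13
```

```bash
python3 -m creep '0 0.0002 0 0 0 0.05 0;0 0.0002 0 0 0 0.05 0;0 0 0.003 0 0 0 0;0 0 0.006 0 0 0 0;0 0 0.015 0 0 0 0;0 0 0.03 0 0 0 0;0 0 0.03 0 0 0 0' && python3 -m creep '-0.021 0.018 0.02 0 0 0 0;-0.021 0.018 0 0 0 0 0;-0.021 0.018 0 0 0 0 0;-0.021 0.018 0 0 0 0 0;0 0 0 0 0 0 0;0 0 0 0 0 0 0;0 0 0 0 0 0 0;0 0 0 0 0 0 0'; python3 look.py w7
python3 - <<'E'
import cv2,subprocess
i=cv2.imread('pics/w7.png');h=cv2.cvtColor(i,cv2.COLOR_BGR2HSV)
a=[]
for n,lo,hi in(('yellow',25,35),('red',0,5),('blue',103,113)):
    m=cv2.inRange(h,(lo,130,130),(hi,255,255));k,l,s,c=cv2.connectedComponentsWithStats(m)
    for j in range(1,k):
        if s[j,4]>600: print(n,s[j,4],c[j])
        if 600<s[j,4]<4000 and 200<c[j][0]<460: a.append(f'{n},{int(c[j][0])},{int(c[j][1])}')
for x in a: print(subprocess.run(['python3','heads.py','w7',x],capture_output=True,text=True).stdout)
E
```

```text
time: 31.73
tool_pos: [556.3, -51.5, 285.0]
tcp_rot: [3.14, 0.003, -0.694]
contact_force: [2.2, -0.6, -1.3]
grip_width: 13.8
finger_force: 30.0
time: 32.4
tool_pos: [473.7, 19.7, 305.1]
tcp_rot: [3.142, -0.0, -0.694]
contact_force: [0.6, -0.4, -1.6]
grip_width: 14.0
finger_force: 30.0
32.4 [473.67069556  19.73978526 305.13970923] [ 3.14152758e+00 -2.41023308e-04 -6.93972542e-01] [ 0.59703461 -0.4374249  -1.5907388 ] 2.144717267768373
blue 1779 [318.98875773  82.96739741]
blue 1293 [ 11.20804331 215.49342614]
blue washer [554.3 -49.2] [39.9 40. ] head [array([554.1, -49.2]), array([13.3, 13.6]), np.float64(58.1)] top [array([554.2, -49.2]), array([10.1, 10.2]), np.float64(58.1)]
```

```bash
A=1; python3 -m creep '0.0007 0.0102 0 0 0 0.121 0;0.0007 0.0102 0 0 0 0.121 0;0.0007 0.0102 0 0 0 0.121 0;0.0007 0.0102 0 0 0 0.121 0;0.0007 0.0102 0 0 0 0.121 0;0.0007 0.0102 0 0 0 0.121 0;0.0007 0.0102 0 0 0 0.121 0' >/dev/null; python3 -m creep '0.0007 0.0102 0 0 0 0.121 0;0.0007 0.0102 0 0 0 0.121 0;0.0007 0.0102 0 0 0 0.121 0;0.0007 0.0102 0 0 0 0.121 0;0.0007 0.0102 0 0 0 0.121 0;0.0007 0.0102 0 0 0 0.121 0;0.0007 0.0102 0 0 0 0.121 0' >/dev/null; python3 -m creep '0.0007 0.0102 0 0 0 0.121 0;0.0007 0.0102 0 0 0 0.121 0;0.0007 0.0102 0 0 0 0.121 0;0.0007 0.0102 0 0 0 0.121 0;0.0007 0.0102 0 0 0 0.121 0;0.0007 0.0102 0 0 0 0.121 0;0.0007 0.0102 0 0 0 0.121 0' >/dev/null; python3 -m creep '0.0007 0.0102 0 0 0 0.121 0;0.0007 0.0102 0 0 0 0.121 0;0.0007 0.0102 0 0 0 0.121 0;0.0007 0.0102 0 0 0 0.121 0;0.0007 0.0102 0 0 0 0.121 0;0.0007 0.0102 0 0 0 0.121 0;0.0007 0.0102 0 0 0 0.121 0' >/dev/null; python3 -m creep '0 0 0 0 0 0 0;0 0 0 0 0 0 0;0 0 0 0 0 0 0;0 0 0 0 0 0 0;0 0 0 0 0 0 0'; python3 st.py
```

```text
time: 35.2
tool_pos: [492.7, 305.3, 305.3]
tcp_rot: [-3.142, 0.0, 2.692]
contact_force: [0.4, 0.2, -1.0]
grip_width: 13.6
finger_force: 30.0
t 35.2 F [ 0.4  0.2 -1. ] M [-0.08 -0.04  0.  ] p [492.7 305.3 305.3] rot [-3.142  0.     2.692] tau6 0.02 q6 -0.7
```

```bash
python3 -m creep '0.0017 0.0016 -0.03 0 0 0.004 0;0 0 -0.03 0 0 0 0;0 0 -0.03 0 0 0 0;0 0 -0.02 0 0 0 0;0 0 -0.006 0 0 0 0;0 0 0 0 0 0 0;0 0 0 0 0 0 0;0 0 0 0 0 0 0'; python3 look.py w8
python3 - <<'E'
from h import *
c=np.load('w8.npy',allow_pickle=True).item()
i=cv2.imread('pics/w8.png');h=cv2.cvtColor(i,cv2.COLOR_BGR2HSV)
m=((h[:,:,1]<40)&(h[:,:,2]>120)).astype(np.uint8);k,l,s,cc=cv2.connectedComponentsWithStats(m)
print([(s[j],cc[j].round()) for j in range(1,k) if s[j,4]>300])
for u in (240,260,270,290,316,340,360,380): print(u,[(v,int(h[v,u,2])) for v in range(150,300) if abs(int(h[v,u,2])-int(h[v-1,u,2]))>22])
E
```

```text
time: 35.87
tool_pos: [495.2, 307.7, 191.1]
tcp_rot: [3.139, 0.002, 2.698]
contact_force: [0.4, 0.6, -0.8]
grip_width: 13.9
finger_force: 30.0
35.8667 [495.16082941 307.73641744 191.1076619 ] [3.13896275e+00 2.20682667e-03 2.69836723e+00] [ 0.43653401  0.57794258 -0.76532689] -0.7029446006435548
[(array([  251,   194,   128,   155, 12589], dtype=int32), array([311., 251.])), (array([ 599,  302,   41,   42, 1437], dtype=int32), array([622., 324.])), (array([   0,  351,  140,   30, 3564], dtype=int32), array([ 69., 366.])), (array([ 493,  351,  147,   74, 6282], dtype=int32), array([584., 380.])), (array([ 279,  357,   75,   63, 2375], dtype=int32), array([321., 376.])), (array([  25,  470,  391,   10, 2319], dtype=int32), array([194., 476.]))]
240 []
260 [(194, 131), (195, 186), (196, 228)]
270 [(194, 131), (195, 187), (196, 228)]
290 [(194, 122), (195, 181), (196, 226), (226, 169), (271, 147), (272, 179)]
316 [(194, 123), (195, 181), (196, 227), (226, 175), (229, 211), (239, 183), (240, 156), (249, 175), (250, 227), (260, 213), (261, 186)]
340 [(195, 162), (196, 211)]
360 [(195, 159), (196, 209)]
380 []
```

Run:
```python
from h import *
c=np.load('w8.npy',allow_pickle=True).item()
i=cv2.imread('pics/w8.png');h=cv2.cvtColor(i,cv2.COLOR_BGR2HSV)
for v in (200,210,220,236,244,254): print(v,[(u,int(h[v,u-1,2]),int(h[v,u,2])) for u in range(225,400) if abs(int(h[v,u,2])-int(h[v,u-1,2]))>15])
yaw=2.698;X=np.array([np.cos(yaw),np.sin(yaw)]);Y=np.array([-X[1],X[0]]);t=np.array([495.16,307.74])
f=lambda uv,z:[(round(float(p@X),1),round(float(p@Y),1)) for p in onz(c,uv,z)[:,:2]-t]
print('blockedge',f([(270,194.7),(360,195)],40),'holeedge',f([(316,226)],40),'footlow',f([(316,239.7)],50.1),'foottop',f([(316,249.3)],71.1))
```

```text
200 [(251, 105, 144), (252, 144, 198), (253, 198, 229), (371, 226, 200), (372, 200, 147), (373, 147, 108)]
210 [(251, 98, 120), (252, 120, 178), (253, 178, 225), (371, 224, 181), (372, 181, 124), (373, 124, 98)]
220 [(252, 106, 148), (253, 148, 198), (254, 198, 227), (370, 226, 198), (371, 198, 149), (372, 149, 108)]
236 [(252, 97, 116), (253, 116, 169), (254, 169, 217), (284, 216, 189), (285, 189, 168), (288, 159, 137), (290, 126, 169), (291, 169, 217), (333, 225, 193), (334, 193, 157), (336, 163, 184), (340, 204, 220), (369, 227, 211), (370, 211, 164), (371, 164, 115), (372, 115, 97)]
244 [(253, 107, 144), (254, 144, 193), (255, 193, 226), (284, 220, 193), (285, 193, 169), (288, 158, 136), (290, 121, 157), (291, 157, 207), (292, 207, 227), (294, 220, 190), (295, 190, 158), (338, 161, 180), (339, 180, 207), (340, 207, 223), (369, 224, 188), (370, 188, 135), (371, 135, 103)]
254 [(253, 96, 121), (254, 121, 175), (255, 175, 220), (284, 221, 196), (285, 196, 170), (289, 145, 124), (290, 124, 142), (291, 142, 195), (292, 195, 230), (369, 211, 166), (370, 166, 117), (371, 117, 96)]
blockedge [(33.3, 27.5), (33.1, -28.7)] holeedge [(13.0, -1.3)] footlow [(7.1, -1.2)] foottop [(8.1, -1.2)]
```

```bash
python3 st.py; python3 -m creep '0 0 0 0 0 0 0;0 0 0 0 0 0 0;0 0 0 0 0 0 0;0 0 0 0 0 0 0' >/dev/null; python3 st.py
```

```text
t 35.92 F [ 0.3 -0.5 -0.8] M [-0.02 -0.    0.05] p [495.1 307.8 191.1] rot [3.139e+00 2.000e-03 2.698e+00] tau6 0.0 q6 -0.7
t 36.25 F [-1.  -0.2 -0.6] M [-0.01 -0.    0.05] p [494.3 307.5 189.6] rot [3.141 0.    2.699] tau6 0.0 q6 -0.7
```

```bash
python3 -m creep '-0.0006 -0.0013 0 0 0 0 0;0 0 -0.003 0 0 0 0;0 0 -0.003 0 0 0 0;0 0 -0.002 0 0 0 0;0 0 -0.002 0 0 0 0;0 0 0 0 0 0 0;0 0 0 0 0 0 0' >/dev/null; python3 st.py; python3 -m creep '0 0 -0.002 0 0 0 0;0 0 -0.002 0 0 0 0;0 0 0 0 0 0 0;0 0 0 0 0 0 0' >/dev/null; python3 st.py
```

```text
t 36.83 F [-0.4  1.1 -1.8] M [ 0.03 -0.02 -0.06] p [493.6 306.1 179. ] rot [-3.141 -0.     2.699] tau6 0.0 q6 -0.7
t 37.17 F [ 0.3  0.4 -1.2] M [ 0.01  0.04 -0.01] p [493.5 306.1 175.1] rot [-3.141 -0.     2.699] tau6 -0.0 q6 -0.7
```

```bash
python3 -m creep '0 0 -0.003 0 0 0 0;0 0 -0.003 0 0 0 0;0 0 -0.003 0 0 0 0;0 0 -0.002 0 0 0 0;0 0 -0.001 0 0 0 0;0 0 0 0 0 0 0;0 0 0 0 0 0 0' >/dev/null; python3 st.py; python3 -m creep '0 0 -0.001 0 0 0 0;0 0 -0.0005 0 0 0 0;0 0 0 0 0 0 0;0 0 0 0 0 0 0' >/dev/null; python3 st.py
```

```text
t 37.75 F [ 0.8 -0.  -1. ] M [-0.09 -0.05  0.05] p [493.6 306.1 163.2] rot [ 3.142 -0.     2.699] tau6 -0.0 q6 -0.7
t 38.08 F [ 0.2 -0.7 -1.1] M [-0.06 -0.   -0.01] p [493.7 306.1 161.8] rot [3.141 0.    2.699] tau6 -0.0 q6 -0.7
```

```bash
python3 -m creep '0 0 -0.0006 0 0 0 0;0 0 -0.0004 0 0 0 0;0 0 0 0 0 0 0;0 0 0 0 0 0 0' >/dev/null; python3 st.py; python3 -m creep '0 0 0 0 0 0 30;0 0 0 0 0 0 60;0 0 0 0 0 0 100;0 0 0 0 0 0 100;0 0 0 0 0 0 100;0 0 0 0 0 0 100;0 0 0 0 0 0 100;0 0 0 0 0 0 100'; python3 -m creep '0 0 0 0 0 0 100;0 0 0 0 0 0 100;0 0 0 0 0 0 100;0 0 0 0 0 0 100;0 0 0 0 0 0 100;0 0 0 0 0 0 100'
```

```text
t 38.42 F [-1.1 -0.8  2.3] M [-0.1   0.14 -0.01] p [493.7 306.2 161.1] rot [3.141 0.    2.699] tau6 0.0 q6 -0.7
time: 39.08
tool_pos: [493.6, 306.1, 160.7]
tcp_rot: [-3.142, -0.0, 2.699]
contact_force: [0.2, -0.8, 0.2]
grip_width: 63.2
finger_force: 0.0
time: 39.58
tool_pos: [493.6, 306.2, 160.8]
tcp_rot: [3.141, 0.0, 2.699]
contact_force: [-0.3, -0.4, 0.9]
grip_width: 91.3
finger_force: 0.0
```

Released. Next I retreat straight up and check the result numerically.

```bash
python3 -m creep '0 0 0.02 0 0 0 100;0 0 0.03 0 0 0 100;0 0 0.03 0 0 0 100;0 0 0.03 0 0 0 100;0 0 0.03 0 0 0 100;0 0 0 0 0 0 100;0 0 0 0 0 0 100;0 0 0 0 0 0 100'; python3 look.py w9
python3 - <<'E'
from h import *
c=np.load('w9.npy',allow_pickle=True).item(); i=cv2.imread('pics/w9.png')
h=cv2.cvtColor(i,cv2.COLOR_BGR2HSV)
m=cv2.inRange(h,(22,120,190),(26,255,255)); m[330:]=0
for k in cv2.findContours(m,0,1)[0]:
    if cv2.contourArea(k)>200: print('handle',cv2.minAreaRect(onz(c,k.reshape(-1,2),127)[:,:2].astype(np.float32)))
m=((h[:,:,1]<40)&(h[:,:,2]>120)).astype(np.uint8); m[300:]=0
for k in cv2.findContours(m,0,1)[0]:
    if cv2.contourArea(k)>2000: print('block',cv2.minAreaRect(onz(c,k.reshape(-1,2),40)[:,:2].astype(np.float32)))
for n in('top','scene'):
    im=viewer.capture(n); o=cv2.imread(f'pics/{n}0.png')[:,:,::-1].copy()
    d=(cv2.absdiff(im,o).max(2)>50).astype(np.uint8); k,l,s,cc=cv2.connectedComponentsWithStats(d)
    print(n,[(int(s[j,4]),cc[j].round().tolist()) for j in range(1,k) if s[j,4]>25])
    cn=viewer.camera_info(n)
    for a,r,kk in blobs(im,'orange',60): print(n,r[0],np.round(onz(cn,[r[0]],127)[0]))
E
```

```text
time: 40.25
tool_pos: [493.3, 306.0, 300.0]
tcp_rot: [-3.141, -0.001, 2.699]
contact_force: [-0.6, 0.1, -0.4]
grip_width: 92.0
finger_force: 0.0
40.25 [493.29220814 305.98110426 300.01759923] [-3.14084817e+00 -6.82357739e-04  2.69878036e+00] [-0.62468808  0.05787461 -0.411367  ] -0.7048057679122168
handle ((497.6114807128906, 304.7398986816406), (9.895376205444336, 60.11954116821289), 64.34725189208984)
block ((498.5006408691406, 304.2435302734375), (77.23847198486328, 76.94046020507812), 64.15608215332031)
top [(2261, [18.0, 201.0]), (63, [69.0, 220.0]), (631, [86.0, 230.0]), (523, [45.0, 233.0]), (303, [125.0, 241.0]), (9329, [33.0, 349.0]), (39, [98.0, 417.0]), (354, [117.0, 432.0]), (4550, [47.0, 453.0]), (103, [126.0, 459.0]), (216, [260.0, 463.0]), (65, [306.0, 475.0]), (32, [228.0, 475.0]), (28, [295.0, 473.0])]
scene [(982, [189.0, 33.0]), (174, [418.0, 4.0]), (684, [135.0, 29.0]), (60, [414.0, 28.0]), (433, [405.0, 46.0]), (491, [150.0, 48.0]), (105, [412.0, 63.0]), (135, [425.0, 67.0]), (38, [441.0, 70.0]), (53, [424.0, 82.0]), (115, [187.0, 84.0]), (101, [156.0, 87.0]), (38, [397.0, 88.0]), (366, [160.0, 107.0]), (115, [183.0, 95.0]), (36, [206.0, 99.0]), (35, [190.0, 121.0])]
scene (270.2886657714844, 339.3505554199219) [ 594. -374.  127.]
scene (402.5309753417969, 130.53538513183594) [501. 294. 127.]
```

```bash
python3 -c "
from plant import order; print(order.close_job())"
```

```text
the job is handed in; nothing more can be done
None
```

I handed the job in at about 40 s: red turned about 1.50 rad, yellow about 3.14 and blue about 1.57 (from the camera), with about 10–13 N on the washers at every reading while turning. The key is released and upright in its block, and the cameras show nothing else moved; the judge's verdict wasn't shown.

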